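# Clip the order-of-draw card to its board and hold the board up to be read

### The arm

A 6-joint arm with a two-finger parallel gripper is mounted at the origin on the work surface. World frame = base frame: x ahead of the robot, y to its left, z up, the work surface at z = 0. Lengths are in m, angles in rad, forces in N, time in s.
With the tool pointing down it reaches from about 0.35 to 0.85 m from the base axis. Payload 8.1 kg.
Tool frame: the origin (TCP) lies midway between the tips of the shut fingers; the grasp point (between the pads) lies 19 mm behind it; x points along the fingers, z is the direction in which the jaws open and shut, and the axes are right-handed (so a half turn about x gives the same grasp; the last joint's range is limited). The gripper opens to 85 mm and grips with 20 to 120 N. Pads are 22 mm wide; open, the fingers measure 114 mm over their backs; the gripper's body (76 mm by 85 mm) begins 54 mm behind the grasp point. The pads swing forward as they close: fully open they stand 13 mm farther back than shut.
Start: joints at [1.251, 0.13, 1.488, -0, 1.523, -0.085], TCP at [0.14, 0.584, 0.204] pointing down, gripper open.
Joint ranges: [-2.96, 2.96], [-0.89, 2.26], [0.02, 2.5], [-1.34, 4.48], [0, 2.73], [-2.66, 2.66]. Speed limits (rad/s): [2.39, 2.39, 2.79, 3.14, 3.14, 3.14].

### API

Orientations are given as [roll, pitch, yaw] about the fixed x, y, z axes, in that order (R = Rz(yaw) Ry(pitch) Rx(roll)).
In Python, from plant import bot gives the robot as it stands.
- The arm moves only by the tool apply_moves, never from a script. Its argument "targets" is a list of rows, each an object with "gripper": the closure, from 0 (fully open) to 1 (shut); "slide": the shift along the tool's x, y, z in m, a list of three; "rot": the turn, a rotation vector about the tool's x, y, z in degrees, a list of three. A call has exactly 10 rows; each row shifts and turns the commanded pose from where the row before left it, along the tool's axes as they then stand; what a row does not reach is not made up. A row lasts 1/8 s, in which the tool goes at most 62.5 mm and 10.7 degrees, less where a joint would pass 70% of its speed; a pose out of reach is approached as far as the arm can. A call with a gripper value outside its range is refused whole. The fingers move at their own pace and stop on an object; "newtons" is the grip in N (left out, the last holds). Time passes only in rows, so rows that do not move let the fingers close, or fill a call up. It gives the time, the measured TCP pose, the force and the opening at its end, in the units of the state.
- bot.read_state(): the state, without advancing time (a new reading comes with each control period).
- bot.camera(name): name is "side" or "top"; returns the picture (400x640x3 uint8, red, green, blue); there is no depth.
- bot.get_calibration(name): a dict with "fx", "fy", "cx", "cy" (pixels), "xyz" and "orientation" of the camera in the world. Camera axes: x right, y up, looking along -z (the intrinsics and any distortion apply to the point x, -y, -z); pixel columns grow to the right and rows downward; lengths in m; the calibration is good to about 2 mm. A picture is of the moment at which its call begins. get_calibration takes no time and is no camera call.
- bot.close_job(): hands the job in, once; it reports no verdict.
The state is a dict: "time": time; "joint_positions": joint angles; "dq": joint speeds; "tau": joint torques, N m; "tool_pos": TCP position; "tcp_rot": TCP orientation; "wrist_force": force on the tool from outside, world axes, zero at the start; "moment": the same for the moment, N m; "finger_gap": opening from 0.0 (shut) to 1.0 (fully open).
Only numpy, scipy, OpenCV 4.12 (cv2) and the standard library are available. Lean on these libraries where they do the work, as an engineer would, in place of code of your own. Each camera call takes 0.05 s, during which the arm holds its last target.

### The job

In the blood-collection room, take the bulldog clip off the rim of the blue tray, open it and let it close, well down, over the middle of the top edge of the white card and the brown board behind it, so that it grips both. Then take the board by its bare top edge beside the card, draw it up out of the grey stand with the card clipped on, and tip it back about 45 degrees, card side up and top edge level. Finish while still holding it still like that, its lower edge at least 10 cm above the counter; leave the tube rack, pump bottle and glove box where they are.

Things in the scene. Friction and masses are not known exactly. Their poses are not given: they have to be found in the camera images.
- stand: Grey plastic chart stand, fixed: foot 110 x 270 mm, 12 mm thick, with one upright slot along its y. Origin: centre of the underside. Slot 9 mm wide, centred on the origin, floor 12 mm above the counter; rear wall (-x side) up to 75 mm above the counter, front wall (+x side) up to 60 mm, both 250 mm long. Yaw up to 0.3 rad either way.
- board: Loose brown hardboard, 5 mm thick (x), 220 mm wide (y), 155 mm tall (z), about 140 g, standing on the slot floor. Origin: middle of its lower edge; z points to the top edge. Its +x face, which looks away from the robot, is the front where the card lies. Board and card may lean up to 4 mm at the top. A grip of 40 N holds it even off centre.
- card: Loose stiff white plastic card with coloured bars on its front (+x), 2.5 mm thick (x), 100 mm wide (y), 150 mm tall (z), 45 g, standing in the same slot in front of the board, top edge 5 mm lower than the board's. Origin: middle of its lower edge. It stands up to 50 mm left or right of the board's middle; at least 60 mm of bare board is left on the wider side.
- tray: Blue plastic tray, fixed, outside 120 (x) x 180 (y) x 60 mm (z), walls 4 mm thick, open on top, a few pens on its floor. Origin: centre of the underside. The clip sits on the wall at its -x side.
- clip: Loose steel bulldog clip with red handles, 60 g, astride the tray's rim, jaws down. Origin: on the pivot, an 8 mm bar along y; lips 29 mm below it, 50 mm wide (y), opening along x. Handles: flat plates 36 mm wide (y), from 4 to 36 mm above the origin; parked, they flare to 40 mm across (x) at the top. Squeezed along x to 20 mm across they are parallel, at a stop, and the lips 21 mm apart.
- clip_jaw (a point): Middle of the line between the clip's two lips, 29 mm below the clip's origin. Sheets can go in at most 25 mm past the lips, then they meet the pivot bar. Sprung shut, the lips grip with about 9 N.
- clip_front (a joint): How far each jaw of the clip has swung open, rad: 0 shut, 0.07 as parked, about 0.13 on card and board together (handles then 36 mm across), 0.36 fully open. Opening it takes 10 N at the handle tops, 17 N at their middle; squeezing the handles later opens it again.
- tube_rack: White rack of capped tubes (yellow and blue caps), 100 x 160 mm, 110 mm high; leave alone. Origin: centre of the underside.
- pump_bottle: White bottle with a pink pump, 60 x 80 mm, about 200 mm high; leave alone. Origin: centre of the underside.
- glove_box: Pale blue glove box, 120 x 220 mm, 65 mm high; leave alone. Origin: centre of the underside.
Things that resemble listed ones, but are neither listed nor needed, are in the scene too. Of the things that look like the clip, the middle-sized one is meant.

How it is judged:
On the way, in this order (a step that is already met when the one before it is completed fails the run):
1. the clip has closed on card and board near the middle of the card's top edge (within 25 mm), its lips at least 5 mm below the card's top, and the fingers have let go of it (contact force between clip and card above 1.5 N and contact force between clip and board above 1.5 N and contact force between the fingers and clip below 0.5 N and y of clip_jaw in the frame of card between -0.025 and 0.025 m and z of clip_jaw in the frame of card below 0.145 m), for 0.2 s.
2. the board has been drawn up out of the stand, the card with it, by fingers that touch the board and not the card (contact force between the fingers and board above 1 N and contact force between the fingers and card below 0.5 N and contact force between each of board, card and stand below 0.1 N and height (world z) of board above 0.078 m and height (world z) of card above 0.075 m), for 0.1 s.
At the end, for the whole second after the job is handed in: Fingers hold the board (not the card) still, tipped back 30-60 degrees, card side up, top edge level within 15, lower edge over 95 mm up. The untouched clip grips card (square within 11 degrees) and board, within 25 mm of the card's middle and 5 mm or more below its top (all of step 1 and contact force between the fingers and board above 1 N and contact force between the fingers and card below 0.5 N and contact force between each of board, card and stand below 0.1 N and height (world z) of board above 0.095 m and height (world z) of card above 0.09 m and angle between board's own x axis and vertical between 0.52 and 1.05 rad and angle between board's own y axis and vertical between 1.31 and 1.83 rad and angle between the z axis of card and the z axis of board, either way round below 0.2 rad and linear speed of board below 0.03 m/s); the arm keeps its last pose, push and grip.
It fails at once if the rack of tubes is moved by more than 30 mm (distance of tube_rack from where it was at the start of the episode above 0.03 m).
It fails at once if the pump bottle is moved by more than 30 mm (distance of pump_bottle from where it was at the start of the episode above 0.03 m).
It fails at once if the glove box is moved by more than 30 mm (distance of glove_box from where it was at the start of the episode above 0.03 m).
It also fails if it takes over 61 s, if anything falls off the work surface, if the arm or the gripper's body presses on something with over 40 N, if the wrist force passes 120 N, or if a joint passes its speed limit or range.

## Working session

There is one attempt and no reset: what is moved stays moved. The work goes in short steps, Python scripts to look and compute and a tool call to move; the robot and the scene stay as the last step left them, time stands still between calls to the robot, and variables do not carry over. Pictures are saved under pics/ and viewed, and the job is handed in when it is done.

Besides the shell and the picture viewer there is one more tool, called after "Request:" as name(argument=value, ...) on one line, values as JSON. apply_moves: Moves the arm, as the interface text tells. Its arguments: {"type":"object","properties":{"targets":{"type":"array","items":{"type":"object","properties":{"gripper":{"type":"number"},"slide":{"type":"array","items":{"type":"number"}},"rot":{"type":"array","items":{"type":"number"}}}}},"newtons":{"type":"number"}},"required":["targets"]}

```bash
ls; mkdir -p pics; python3 - <<'E'
from plant import bot
import cv2
s=bot.read_state()
for k,v in s.items(): print(k,v)
for n in("side","top"):
    print(n,bot.get_calibration(n))
    cv2.imwrite(f"pics/{n}0.png",bot.camera(n)[:,:,::-1])
E
```

```text
pics
time 0.0
joint_positions [ 1.25057876e+00  1.31174524e-01  1.48928664e+00  2.05371845e-05
  1.52303184e+00 -8.53519848e-02]
dq [ 0.00041561 -0.00033655 -0.00129654  0.00010941 -0.00085762 -0.00065205]
tau [ 1.97260670e-03 -5.69417453e+01 -5.00538719e+01 -1.43492643e-04
  1.51829881e-02 -3.48554261e-05]
tool_pos [0.13937504 0.58295402 0.20293249]
tcp_rot [ 3.04544733  1.56889587 -1.90180824]
wrist_force [ 0.20421826 -0.0384712   0.29543539]
moment [-0.00385294 -0.00916377 -0.01368358]
finger_gap 0.9983757993091018
side {'fx': 410.44875622561676, 'fy': 410.44875622561676, 'cx': 314.40090889108205, 'cy': 200.5882286962237, 'xyz': array([ 0.36938662, -0.70359107,  0.91172708]), 'orientation': array([ 0.75136316,  0.01677011, -0.23739067])}
top {'fx': 504.1570723906857, 'fy': 504.1570723906857, 'cx': 320.28970011198885, 'cy': 200.52096477418254, 'xyz': array([0.44992261, 0.04508168, 1.5192949 ]), 'orientation': array([ 0.06584455,  0.01458188, -1.55087186])}
```

View pics/side0.png

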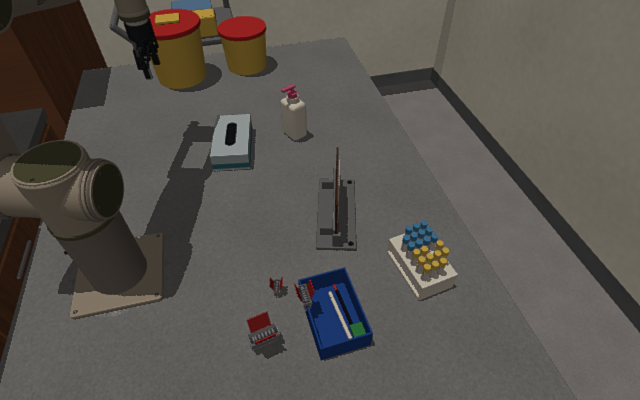

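View pics/top0.png

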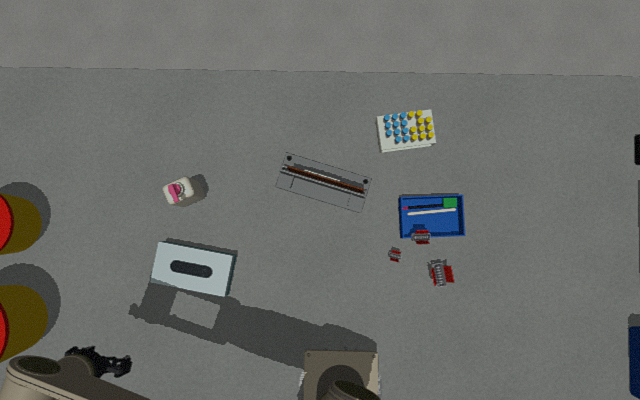

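```bash
cat > h.py <<'E'
import numpy as np,cv2
from scipy.spatial.transform import Rotation as R
from scipy.optimize import least_squares
from plant import bot
def cal(n):
    c=bot.get_calibration(n); return c,R.from_euler('xyz',c['orientation']).as_matrix(),np.array(c['xyz'])
def proj(n,P):
    c,M,t=cal(n); p=(np.atleast_2d(P)-t)@M
    return np.c_[c['cx']+c['fx']*p[:,0]/-p[:,2], c['cy']+c['fy']*(-p[:,1])/-p[:,2]]
def ray(n,u,v):
    c,M,t=cal(n); d=M@np.array([(u-c['cx'])/c['fx'],-(v-c['cy'])/c['fy'],-1.]); return t,d
def onz(n,u,v,z):
    t,d=ray(n,u,v); return t+d*(z-t[2])/d[2]
def tri(uvtop,uvside):
    A=[];b=[]
    for n,uv in(("top",uvtop),("side",uvside)):
        t,d=ray(n,*uv); d=d/np.linalg.norm(d); Q=np.eye(3)-np.outer(d,d); A.append(Q);b.append(Q@t)
    x=np.linalg.lstsq(np.vstack(A),np.hstack(b),rcond=None)[0]
    return x,[np.linalg.norm(Q@x-bb) for Q,bb in zip(A,b)]
def crop(im,x0,y0,w,h,s,name):
    c=im[y0:y0+h,x0:x0+w]; c=cv2.resize(c,None,fx=s,fy=s,interpolation=cv2.INTER_CUBIC); cv2.imwrite("pics/"+name,c)
E
python3 - <<'E'
from h import *
a=cv2.imread("pics/top0.png");b=cv2.imread("pics/side0.png")
crop(a,380,185,100,75,8,"t_tray.png");crop(a,270,145,110,75,7,"t_stand.png")
crop(b,265,260,112,84,7,"s_tray.png");crop(b,300,140,75,112,5,"s_stand.png")
E
```

```text
(no output)
```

View pics/t_tray.png

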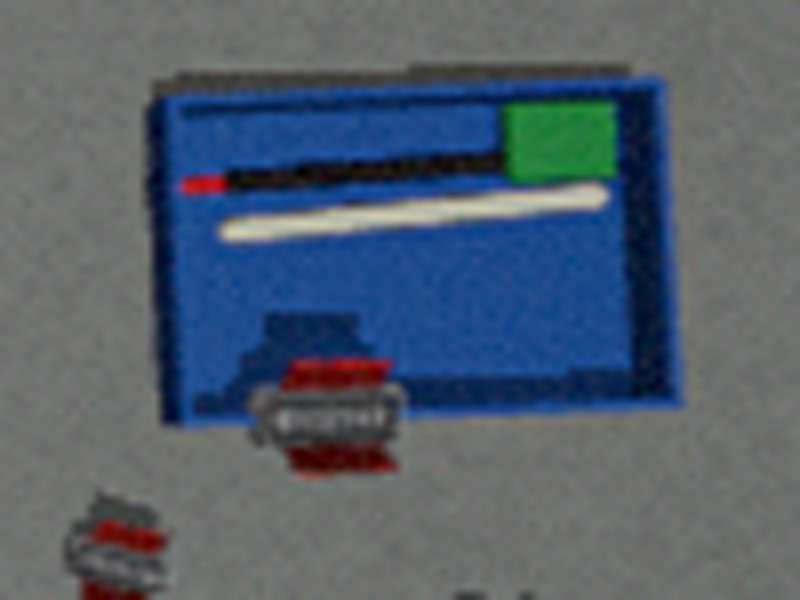

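View pics/s_tray.png

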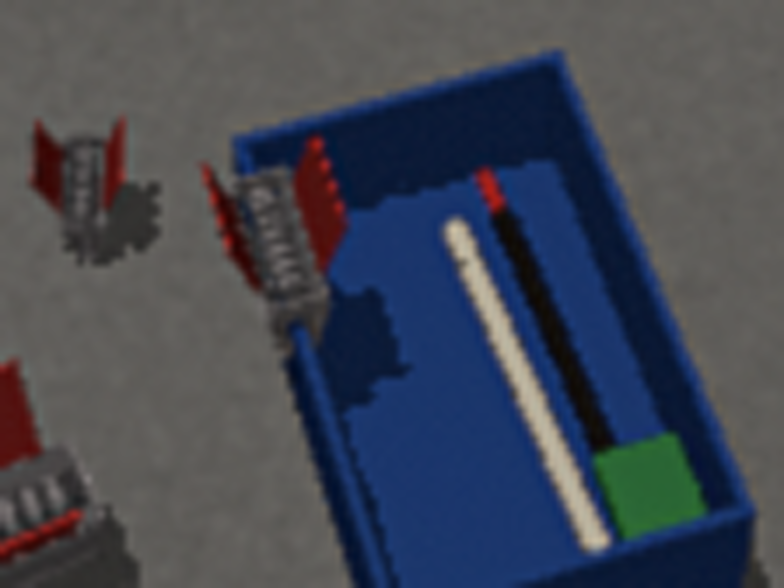

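View pics/t_stand.png

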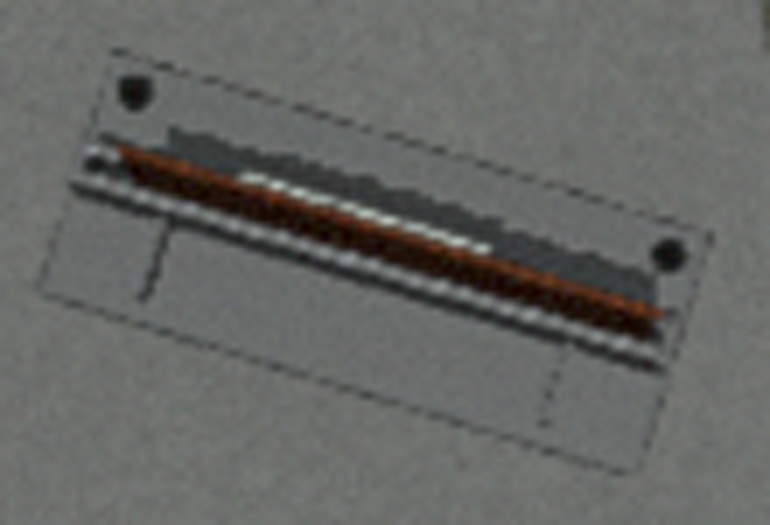

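View pics/s_stand.png

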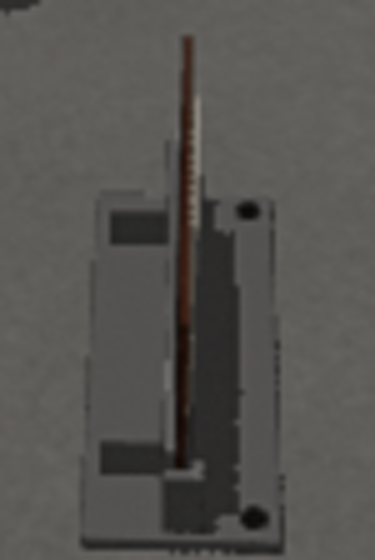

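```bash
cat > fit.py <<'E'
from h import *
T=lambda p,x0,y0,s:np.array([[x0+(a+.5)/s-.5,y0+(b+.5)/s-.5] for a,b in p])
def fit(model,obs,x0):
    # model(x)->list of (N,3), obs list of (cam,uv)
    f=lambda x:np.hstack([(proj(c,m)-uv).ravel() for m,(c,uv) in zip(model(x),obs)])
    r=least_squares(f,x0,loss='soft_l1'); print(np.round(r.x,4)); print("res px",np.round(f(r.x),1)); return r.x
Rz=lambda a:np.array([[np.cos(a),-np.sin(a),0],[np.sin(a),np.cos(a),0],[0,0,1]])
E
python3 - <<'E'
from fit import *
tt=lambda p:T(p,380,185,8); ts=lambda p:T(p,265,260,7)
st=lambda p:T(p,270,145,7); ss=lambda p:T(p,300,140,5)
# tray rim: top order (+x,+y),(+x,-y),(-x,-y),(-x,+y)
C=np.array([[.06,.09,.06],[.06,-.09,.06],[-.06,-.09,.06],[-.06,.09,.06]])
m=lambda x:[C@Rz(x[2]).T+[x[0],x[1],0],(C@Rz(x[2]).T+[x[0],x[1],0])[[3,0,1]]]
tray=fit(m,[("top",tt([(163,98),(663,80),(683,403),(170,422)])),("side",ts([(237,138),(560,55),(752,508)]))],[.45,-.25,0])
H=np.array([[.02,.018,.036],[.02,-.018,.036],[-.02,-.018,.036],[-.02,.018,.036]])
mc=lambda x:[H@Rz(x[3]).T+x[:3],(H@Rz(x[3]).T+x[:3])[[0,1,3]]]
clip=fit(mc,[("top",tt([(288,360),(393,360),(398,470),(295,474)])),("side",ts([(318,138),(345,212),(205,163)]))],[.4,-.2,.08,0])
d=Rz(tray[2]).T@(np.r_[clip[:2]-tray[:2],0]);print("clip in tray",d,clip[2])
F=np.array([[.055,.135,.012],[.055,-.135,.012],[-.055,-.135,.012],[-.055,.135,.012]])
ms=lambda x:[F@Rz(x[2]).T+[x[0],x[1],0]]+[(F@Rz(x[2]).T+[x[0],x[1],0])]
sd=fit(ms,[("top",st([(113,50),(713,237),(630,472),(38,290)])),("side",ss([(273,198),(283,548),(83,543),(98,193)]))],[.5,.1,-.3])
print("board/card points, in stand frame")
for n,p,z in(("B+y",(120,147),.167),("B-y",(662,312),.167),("C+y",(240,175),.162),("C-y",(490,247),.162)):
    w=onz("top",*st([p])[0],z); print(n,w,Rz(sd[2]).T@(w-[sd[0],sd[1],0]))
for n,p,z in(("B+y",(188,36),.167),("B-y",(180,468),.167)):
    w=onz("side",*ss([p])[0],z); print(n,w,Rz(sd[2]).T@(w-[sd[0],sd[1],0]))
E
```

```text
[ 0.5075 -0.2551  0.0533]
res px [-0.  -0.6 -0.2 -0.5 -0.5  0.7  0.9  0.4 -0.7 -0.2  0.1 -0.8  0.4  0.8]
[ 0.4476 -0.2198  0.0677  0.0496]
res px [ 0.2 -0.  -0.1 -0.4 -0.1  0.2 -0.1  0.1 -0.  -1.   0.6  1.7 -0.8 -0.1]
clip in tray [-0.05795515  0.03844139  0.        ] 0.06771708380849967
[ 0.605   0.0614 -0.2819]
res px [ 0.2 -0.3  0.2 -0.7  1.3  0.7 -0.1  0.1 -0.  -0.1  0.1 -0.6 -0.6 -0.7
  0.   0.2]
board/card points, in stand frame
B+y [0.63163892 0.15922213 0.167     ] [-0.00164413  0.10135124  0.167     ]
B-y [ 0.57158378 -0.050726    0.167     ] [-0.00093048 -0.11701618  0.167     ]
C+y [0.6222326  0.11286829 0.162     ] [0.00221446 0.05421029 0.162     ]
C-y [0.59599669 0.01563343 0.162     ] [ 0.00406059 -0.04648495  0.162     ]
B+y [0.63216682 0.16162818 0.167     ] [-0.00180633  0.10380918  0.167     ]
B-y [ 0.54404278 -0.13680534  0.167     ] [-0.00344093 -0.20735917  0.167     ]
```

Three clip-like things appear in the top view: a small one on the counter at (394,254), a middle-sized one astride the tray rim at (421,237) and a large one on the counter at (440,271). The middle-sized one on the rim is meant, and the enlarged crops confirm it. The board's wider bare side is −y (about 70 mm).

```bash
cat >> fit.py <<'E'
def cur():
    s=bot.read_state(); return np.array(s['tool_pos']),R.from_euler('xyz',s['tcp_rot']),s
def info():
    p,r,s=cur(); print("t",round(s['time'],2),"p",np.round(p,4),"gap",round(s['finger_gap'],3),"F",np.round(s['wrist_force'],1),"M",np.round(s['moment'],2),"q",np.round(s['joint_positions'],2)); print("toolaxes cols\n",np.round(r.as_matrix(),3))
def delta(P,Rt=None,frm=None):
    p,r,s=cur()
    if frm is not None: p,r=frm
    sl=r.inv().apply(np.array(P)-p); rv=(r.inv()*Rt).as_rotvec(degrees=True) if Rt is not None else None
    print("slide mm",np.round(sl*1e3,1),"then rot",None if rv is None else np.round(rv,1)); return sl,rv
def down(yaw,flip=False):
    # tool x down, tool z along heading yaw (or opposite)
    z=np.array([np.cos(yaw),np.sin(yaw),0])*(-1 if flip else 1); x=np.array([0,0,-1.]); return R.from_matrix(np.c_[x,np.cross(z,x),z])
E
python3 - <<'E'
from fit import *
info()
a=np.array([.42,.2,.26]);b=np.array([.4474,-.2198,.16])
p,r,s=cur()
delta(a)
for f in(0,1): delta(b,down(.0513,f),(a,r))
E
```

```text
t 0.1 p [0.1394 0.583  0.203 ] gap 1.004 F [ 0.1  1.1 -0.1] M [0.03 0.01 0.01] q [ 1.25  0.13  1.49 -0.    1.52 -0.09]
toolaxes cols
 [[-0.    -0.973  0.233]
 [-0.002  0.233  0.973]
 [-1.     0.    -0.002]]
slide mm [ -56.5 -362.  -307.3] then rot None
slide mm [ 100.7 -124.3 -401.7] then rot [73.6 -0.1  0.1]
slide mm [ 100.7 -124.3 -401.7] then rot [-1.064e+02 -1.000e-01 -1.000e-01]
```

Request:
apply_moves(targets=[{"gripper":0,"slide":[-0.006,-0.036,-0.031]},{"gripper":0,"slide":[-0.006,-0.036,-0.031]},{"gripper":0,"slide":[-0.006,-0.036,-0.031]},{"gripper":0,"slide":[-0.006,-0.036,-0.031]},{"gripper":0,"slide":[-0.006,-0.036,-0.031]},{"gripper":0,"slide":[-0.006,-0.036,-0.031]},{"gripper":0,"slide":[-0.006,-0.036,-0.031]},{"gripper":0,"slide":[-0.006,-0.036,-0.031]},{"gripper":0,"slide":[-0.006,-0.036,-0.031]},{"gripper":0,"slide":[-0.006,-0.036,-0.031]}], newtons=40)

```text
invalid input
```

Request:
apply_moves(targets=[{"gripper":0,"slide":[0,-0.012,-0.04]},{"gripper":0,"slide":[0,-0.012,-0.04]},{"gripper":0,"slide":[0,-0.012,-0.04]},{"gripper":0,"slide":[0,-0.012,-0.04]},{"gripper":0,"slide":[0,-0.012,-0.04]},{"gripper":0,"slide":[0,-0.012,-0.04]},{"gripper":0,"slide":[0,-0.012,-0.04]},{"gripper":0,"slide":[0,-0.012,-0.04]},{"gripper":0,"slide":[0,-0.012,-0.04]},{"gripper":0,"slide":[0,-0.012,-0.04]}])

```text
invalid input
```

Request:
apply_moves(targets=[{"gripper":0,"rot":[10.5,0,0]},{"gripper":0,"rot":[10.5,0,0]},{"gripper":0,"rot":[10.5,0,0]},{"gripper":0,"rot":[10.5,0,0]},{"gripper":0,"rot":[10.5,0,0]},{"gripper":0,"rot":[10.5,0,0]},{"gripper":0,"rot":[10.6,0,0]},{"gripper":0,"slide":[0.03,0,0]},{"gripper":0,"slide":[0.03,0,0]},{"gripper":0,"slide":[0,0,0]}])

```text
invalid input
```

```bash
python3 - <<'E'
from fit import *
info()
delta([.4474,-.2198,.075],down(.0513))
a=bot.camera("top")[:,:,::-1];b=bot.camera("side")[:,:,::-1]
crop(a,350,175,133,100,6,"t1.png");crop(b,200,170,200,150,4,"s1.png")
E
```

```text
t 0.1 p [0.1394 0.583  0.203 ] gap 1.004 F [ 0.1  1.1 -0.1] M [0.03 0.01 0.01] q [ 1.25  0.13  1.49 -0.    1.52 -0.09]
toolaxes cols
 [[-0.    -0.973  0.233]
 [-0.002  0.233  0.973]
 [-1.     0.    -0.002]]
slide mm [ 129.2 -486.3 -708.9] then rot [73.6 -0.1  0.1]
```

View pics/s1.png

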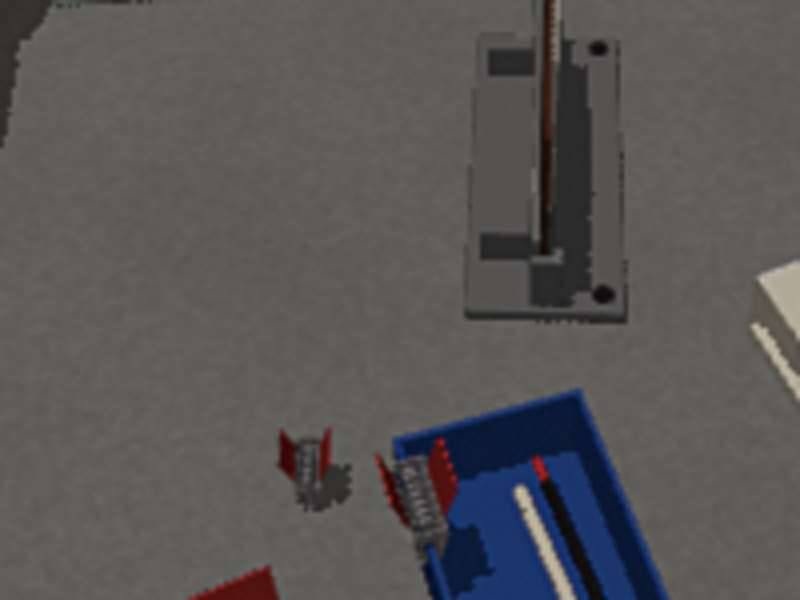

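View pics/t1.png

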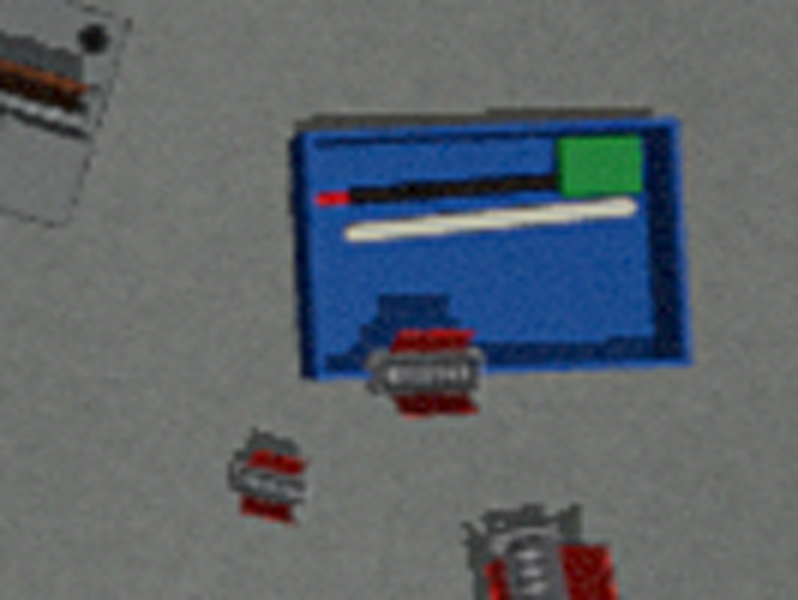

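All three move calls were refused as "invalid input", so the arm has not moved. The pictures show the scene unchanged. I'll retry with every field given in each row.

Request:
apply_moves(targets=[{"gripper":0.0,"slide":[-0.006,-0.036,-0.031],"rot":[0,0,0]},{"gripper":0.0,"slide":[-0.006,-0.036,-0.031],"rot":[0,0,0]},{"gripper":0.0,"slide":[-0.006,-0.036,-0.031],"rot":[0,0,0]},{"gripper":0.0,"slide":[-0.006,-0.036,-0.031],"rot":[0,0,0]},{"gripper":0.0,"slide":[-0.006,-0.036,-0.031],"rot":[0,0,0]},{"gripper":0.0,"slide":[-0.006,-0.036,-0.031],"rot":[0,0,0]},{"gripper":0.0,"slide":[-0.006,-0.036,-0.031],"rot":[0,0,0]},{"gripper":0.0,"slide":[-0.006,-0.036,-0.031],"rot":[0,0,0]},{"gripper":0.0,"slide":[-0.006,-0.036,-0.031],"rot":[0,0,0]},{"gripper":0.0,"slide":[-0.006,-0.036,-0.031],"rot":[0,0,0]}], newtons=40)

```text
time: 1.45
tool_pos: [0.4182, 0.1969, 0.2642]
tcp_rot: [-0.838, 1.571, 0.498]
wrist_force: [0.1, -0.3, 0.4]
finger_gap: 1.0
```

Request:
apply_moves(targets=[{"gripper":0.0,"slide":[0,-0.012,-0.04],"rot":[0,0,0]},{"gripper":0.0,"slide":[0,-0.012,-0.04],"rot":[0,0,0]},{"gripper":0.0,"slide":[0,-0.012,-0.04],"rot":[0,0,0]},{"gripper":0.0,"slide":[0,-0.012,-0.04],"rot":[0,0,0]},{"gripper":0.0,"slide":[0,-0.012,-0.04],"rot":[0,0,0]},{"gripper":0.0,"slide":[0,-0.012,-0.04],"rot":[0,0,0]},{"gripper":0.0,"slide":[0,-0.012,-0.04],"rot":[0,0,0]},{"gripper":0.0,"slide":[0,-0.012,-0.04],"rot":[0,0,0]},{"gripper":0.0,"slide":[0,-0.012,-0.04],"rot":[0,0,0]},{"gripper":0.0,"slide":[0,-0.012,-0.04],"rot":[0,0,0]}])

```text
time: 2.7
tool_pos: [0.441, -0.22, 0.2639]
tcp_rot: [0.157, 1.571, 1.493]
wrist_force: [0.2, 0.8, 0.3]
finger_gap: 0.999
```

Request:
apply_moves(targets=[{"gripper":0.0,"slide":[0,0,0],"rot":[10.5,0,0]},{"gripper":0.0,"slide":[0,0,0],"rot":[10.5,0,0]},{"gripper":0.0,"slide":[0,0,0],"rot":[10.5,0,0]},{"gripper":0.0,"slide":[0,0,0],"rot":[10.5,0,0]},{"gripper":0.0,"slide":[0,0,0],"rot":[10.5,0,0]},{"gripper":0.0,"slide":[0,0,0],"rot":[10.5,0,0]},{"gripper":0.0,"slide":[0,0,0],"rot":[10.6,0,0]},{"gripper":0.0,"slide":[0.03,0,0],"rot":[0,0,0]},{"gripper":0.0,"slide":[0.03,0,0],"rot":[0,0,0]},{"gripper":0.0,"slide":[0,0,0],"rot":[0,0,0]}])

```text
time: 3.95
tool_pos: [0.4395, -0.2176, 0.2013]
tcp_rot: [2.521, 1.565, 2.573]
wrist_force: [-0.4, -0.4, 0.0]
finger_gap: 1.002
```

```bash
python3 - <<'E'
from fit import *
info()
delta([.4474,-.2198,.075],down(.0513))
E
```

```text
t 3.95 p [ 0.4395 -0.2176  0.2013] gap 1.002 F [-0.4 -0.4  0. ] M [-0.06 -0.01  0.01] q [-0.56 -0.16  1.78  0.    1.53 -0.62]
toolaxes cols
 [[-0.005 -0.051  0.999]
 [ 0.003  0.999  0.051]
 [-1.     0.003 -0.004]]
slide mm [126.2  -3.    8.3] then rot [ 0.  -0.3 -0.2]
```

Request:
apply_moves(targets=[{"gripper":0.0,"slide":[0,-0.003,0.008],"rot":[0,-0.3,-0.2]},{"gripper":0.0,"slide":[0.03,0,0],"rot":[0,0,0]},{"gripper":0.0,"slide":[0.03,0,0],"rot":[0,0,0]},{"gripper":0.0,"slide":[0.01,0,0],"rot":[0,0,0]},{"gripper":0.0,"slide":[0,0,0],"rot":[0,0,0]},{"gripper":0.0,"slide":[0,0,0],"rot":[0,0,0]},{"gripper":0.0,"slide":[0,0,0],"rot":[0,0,0]},{"gripper":0.0,"slide":[0,0,0],"rot":[0,0,0]},{"gripper":0.0,"slide":[0,0,0],"rot":[0,0,0]},{"gripper":0.0,"slide":[0,0,0],"rot":[0,0,0]}])

```text
time: 5.2
tool_pos: [0.4497, -0.2215, 0.1341]
tcp_rot: [-0.59, 1.564, -0.539]
wrist_force: [0.0, -0.1, 0.9]
finger_gap: 1.001
```

```bash
python3 - <<'E'
from fit import *
info()
delta([.4474,-.2198,.072],down(.0513))
a=bot.camera("top")[:,:,::-1];b=bot.camera("side")[:,:,::-1]
crop(a,350,175,133,100,6,"t2.png");crop(b,240,220,133,100,6,"s2.png")
E
```

```text
t 5.2 p [ 0.4497 -0.2215  0.1341] gap 1.001 F [ 0.  -0.1  0.9] M [ 0.   -0.02  0.02] q [-0.56 -0.1   1.85  0.    1.39 -0.61]
toolaxes cols
 [[ 0.005 -0.051  0.999]
 [-0.003  0.999  0.051]
 [-1.    -0.004  0.005]]
slide mm [62.   2.  -2.6] then rot [0.  0.3 0.2]
```

View pics/s2.png

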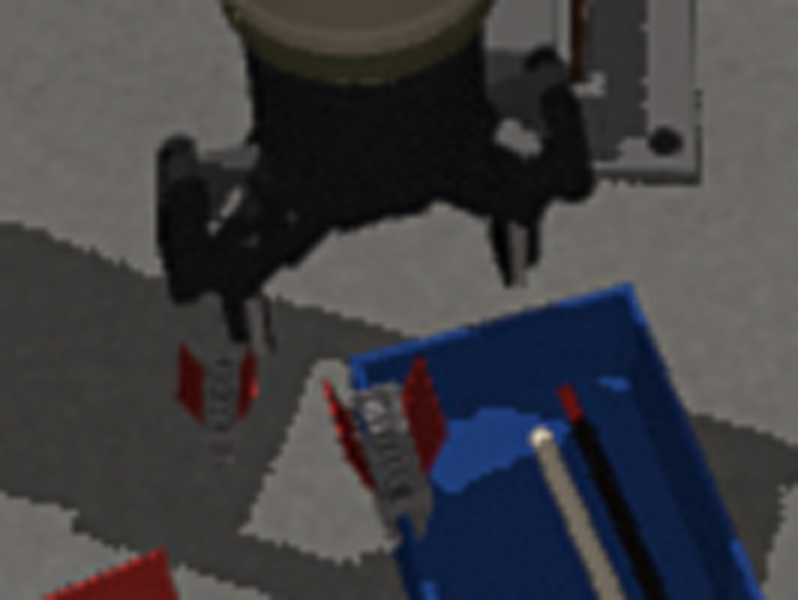

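View pics/t2.png

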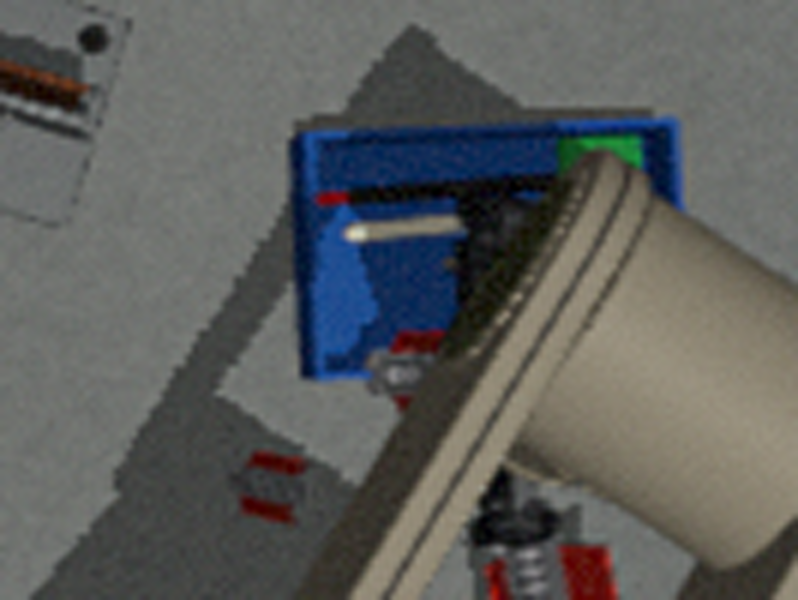

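The gripper is centred over the rim clip; in the side crop its fingers are at (245,330) and (515,270), on either side of the clip at (385,430). Descending now.

Request:
apply_moves(targets=[{"gripper":0.0,"slide":[0,0.002,-0.002],"rot":[0,0.2,0.2]},{"gripper":0.0,"slide":[0.02,0,0],"rot":[0,0,0]},{"gripper":0.0,"slide":[0.02,0,0],"rot":[0,0,0]},{"gripper":0.0,"slide":[0.02,0,0],"rot":[0,0,0]},{"gripper":0.0,"slide":[0.002,0,0],"rot":[0,0,0]},{"gripper":0.0,"slide":[0,0,0],"rot":[0,0,0]},{"gripper":0.3,"slide":[0,0,0],"rot":[0,0,0]},{"gripper":0.4,"slide":[0,0,0],"rot":[0,0,0]},{"gripper":0.4,"slide":[0,0,0],"rot":[0,0,0]},{"gripper":0.4,"slide":[0,0,0],"rot":[0,0,0]}])

```text
time: 6.55
tool_pos: [0.4478, -0.2196, 0.0722]
tcp_rot: [-0.083, 1.569, -0.032]
wrist_force: [-0.1, -0.4, -1.4]
finger_gap: 0.6
```

```bash
python3 - <<'E'
from fit import *
info()
delta([.4474,-.2198,.072],down(.0513))
b=bot.camera("side")[:,:,::-1]
crop(b,250,230,113,85,7,"s3.png")
E
```

```text
t 6.55 p [ 0.4478 -0.2196  0.0722] gap 0.6 F [-0.1 -0.4 -1.4] M [-0.01  0.02 -0.02] q [-0.56 -0.04  1.91  0.    1.27 -0.61]
toolaxes cols
 [[ 0.002 -0.051  0.999]
 [-0.     0.999  0.051]
 [-1.    -0.     0.002]]
slide mm [ 0.2 -0.2 -0.4] then rot [0.  0.1 0. ]
```

View pics/s3.png

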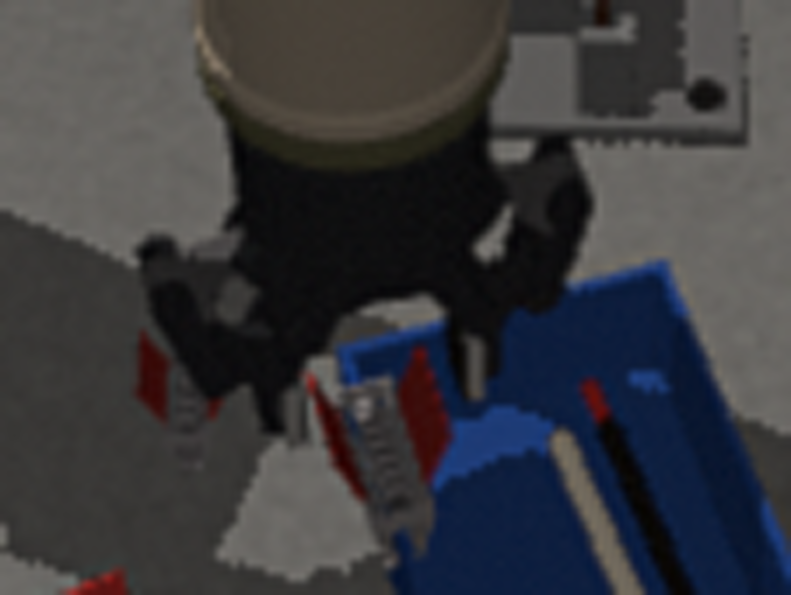

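```bash
python3 - <<'E'
from fit import *
def pc(P): 
    q=proj("side",P); return np.round(((q+.5)-[250,230])*7-.5)
a=Rz(.0513)
c=np.array([.4478,-.2196,.0])
for s in(-1,1):
    for dy in(-.011,.011):
        for z in(.072,.080): print(s,dy,z,pc(c+a@[s*.0255,dy,z]))
c=np.array([.4474,-.2198,.0677])
for s in(-1,1):
    for dy in(-.018,.018): print("handle",s,dy,pc(c+a@[s*.02,dy,.036]),pc(c+a@[s*.008,dy,.004]))
print(pc(c+a@[0,-.025,-.029]))
E
```

```text
-1 -0.011 0.072 [[316. 502.]]
-1 -0.011 0.08 [[315. 490.]]
-1 0.011 0.072 [[299. 445.]]
-1 0.011 0.08 [[298. 432.]]
1 -0.011 0.072 [[466. 461.]]
1 -0.011 0.08 [[466. 449.]]
1 0.011 0.072 [[447. 405.]]
1 0.011 0.08 [[447. 392.]]
handle -1 -0.018 [[332. 467.]] [[373. 508.]]
handle -1 0.018 [[304. 372.]] [[344. 415.]]
handle 1 -0.018 [[454. 434.]] [[420. 495.]]
handle 1 0.018 [[422. 341.]] [[390. 402.]]
[[405. 569.]]
```

```bash
python3 - <<'E'
from fit import *
def pc(P,o,s): 
    q=proj("side",P); return np.round(((q+.5)-o)*s-.5)[0]
a=Rz(.0513)
c=np.array([.4497,-.2215,.1341])
print("s2 obs R ~(510,285) L~(240,340)/(270,348)")
for dz in(0,.013,.03,.045): print(dz,*[pc(c+a@[s*.0425,dy,dz],[240,220],6) for s in(-1,1) for dy in(-.011,.011)])
p,r,s=cur()
E
python3 - <<'E'
from h import *
b=cv2.imread("pics/s2.png"); cv2.imwrite("pics/s2b.png",cv2.resize(cv2.convertScaleAbs(b[150:470,120:620],alpha=1.8,beta=25),None,fx=1.6,fy=1.6))
b=cv2.imread("pics/s3.png"); cv2.imwrite("pics/s3b.png",cv2.resize(cv2.convertScaleAbs(b[200:560,180:620],alpha=2.2,beta=35),None,fx=1.6,fy=1.6))
E
```

```text
s2 obs R ~(510,285) L~(240,340)/(270,348)
0 [283. 419.] [268. 369.] [508. 359.] [490. 311.]
0.013 [280. 400.] [266. 349.] [508. 340.] [490. 291.]
0.03 [277. 374.] [262. 323.] [508. 314.] [490. 265.]
0.045 [274. 351.] [259. 300.] [508. 290.] [490. 241.]
```

View pics/s3b.png

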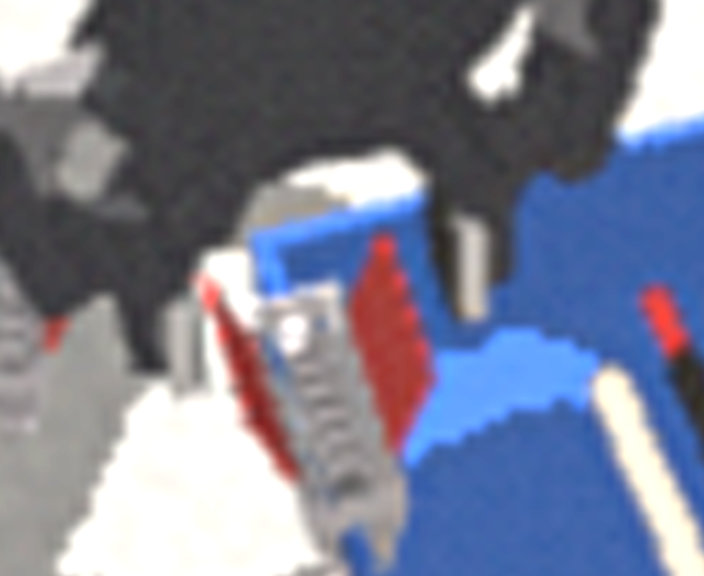

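Request:
apply_moves(newtons=30, targets=[{"gripper":0.5,"slide":[0,0,0],"rot":[0,0,0]},{"gripper":0.55,"slide":[0,0,0],"rot":[0,0,0]},{"gripper":0.6,"slide":[0,0,0],"rot":[0,0,0]},{"gripper":0.65,"slide":[0,0,0],"rot":[0,0,0]},{"gripper":0.65,"slide":[0,0,0],"rot":[0,0,0]},{"gripper":0.65,"slide":[0,0,0],"rot":[0,0,0]},{"gripper":0.65,"slide":[0,0,0],"rot":[0,0,0]},{"gripper":0.65,"slide":[0,0,0],"rot":[0,0,0]},{"gripper":0.65,"slide":[0,0,0],"rot":[0,0,0]},{"gripper":0.65,"slide":[0,0,0],"rot":[0,0,0]}])

```text
time: 7.85
tool_pos: [0.4477, -0.2196, 0.072]
tcp_rot: [-0.004, 1.569, 0.047]
wrist_force: [0.2, -1.3, -1.1]
finger_gap: 0.352
```

```bash
python3 - <<'E'
from fit import *
info()
b=cv2.convertScaleAbs(bot.camera("side")[:,:,::-1],alpha=2,beta=25)
crop(b,270,255,80,75,8,"s4.png")
b=cv2.convertScaleAbs(bot.camera("top")[:,:,::-1],alpha=2,beta=25)
crop(b,380,185,100,75,8,"t4.png")
E
```

```text
t 7.85 p [ 0.4477 -0.2196  0.072 ] gap 0.352 F [ 0.2 -1.3 -1.1] M [-0.03  0.01 -0.02] q [-0.56 -0.04  1.91  0.    1.27 -0.61]
toolaxes cols
 [[ 0.002 -0.051  0.999]
 [ 0.     0.999  0.051]
 [-1.    -0.     0.002]]
```

View pics/s4.png

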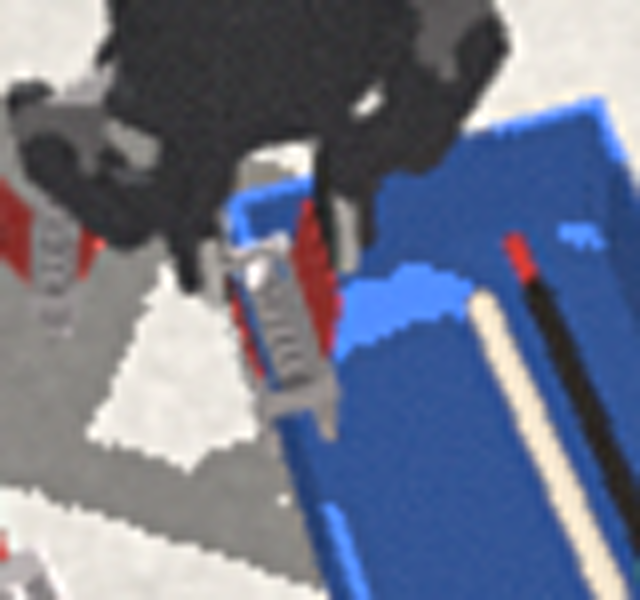

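View pics/t4.png

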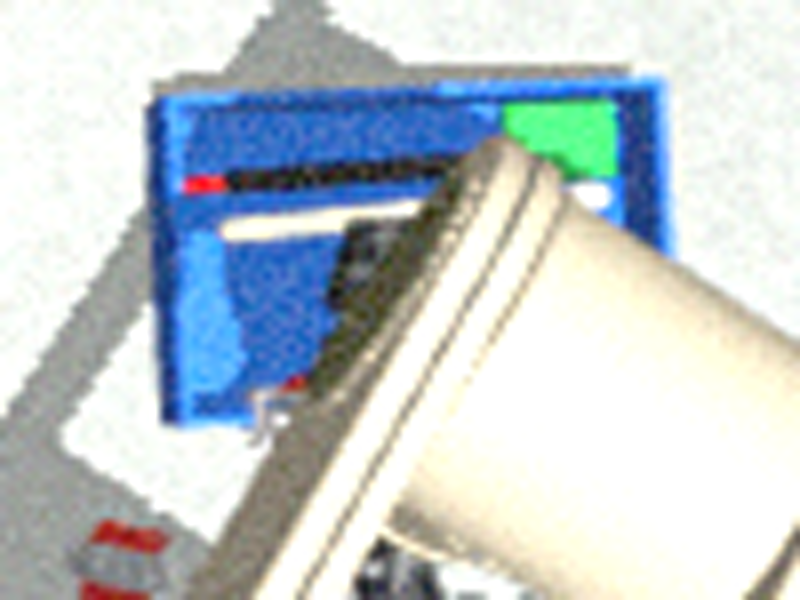

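```bash
python3 - <<'E'
from fit import *
def pc(P): 
    q=proj("side",P); return np.round(((q+.5)-[270,255])*8-.5)[0]
a=Rz(.0513)
c=np.array([.4474,-.2198,.0677])
for s in(-1,1):
    for dy in(-.018,.018): print("handle",s,dy,pc(c+a@[s*.015,dy,.036]),pc(c+a@[s*.008,dy,.004]))
    for dy in(-.011,0,.011):print("pad",s,dy,*[pc(c+a@[s*.015,dy,z-.0677]) for z in (.075,.085,.095,.105,.115)])
print("lips",pc(c+a@[0,-.025,-.029]),pc(c+a@[0,-.025,0]),pc(c+a@[0,.025,0]))
E
```

```text
handle -1 -0.018 [237. 329.] [266. 380.]
handle -1 0.018 [204. 221.] [233. 274.]
pad -1 -0.011 [235. 360.] [234. 342.] [232. 324.] [231. 305.] [229. 286.]
pad -1 0 [225. 327.] [224. 309.] [222. 291.] [220. 272.] [219. 253.]
pad -1 0.011 [216. 295.] [214. 276.] [212. 258.] [210. 239.] [209. 220.]
handle 1 -0.018 [341. 301.] [320. 365.]
handle 1 0.018 [306. 194.] [286. 260.]
pad 1 -0.011 [336. 332.] [336. 314.] [335. 296.] [334. 277.] [333. 258.]
pad 1 0 [326. 300.] [325. 282.] [324. 263.] [323. 244.] [322. 225.]
pad 1 0.011 [315. 268.] [314. 250.] [313. 231.] [312. 212.] [311. 193.]
lips [303. 450.] [300. 401.] [254. 254.]
```

```bash
python3 - <<'E'
from h import *
b=cv2.imread("pics/s4.png"); cv2.imwrite("pics/s4b.png",cv2.resize(b[170:470,150:450],None,fx=2,fy=2,interpolation=cv2.INTER_CUBIC))
E
```

View pics/s4b.png

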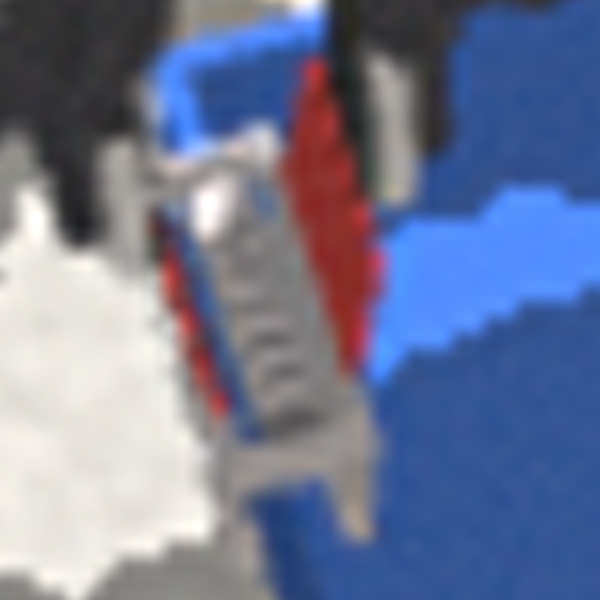

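```bash
python3 - <<'E'
from fit import *
b=cv2.imread("pics/side0.png");a=cv2.imread("pics/top0.png")
p=np.array([.1394,.583,.203]);z=np.array([.233,.973,0]);y=np.array([-.973,.233,0])
for n,o,s in(("side",[110,20],10),("top",[50,335],8)):
  for sg in(-1,1):
    for dy in(-.011,.011): print(n,sg,dy,*[np.round(((proj(n,p+z*sg*.0425+y*dy+[0,0,h])[0]+.5)-o)*s-.5) for h in(0,.013,.045)])
crop(cv2.convertScaleAbs(b,alpha=3,beta=40),110,20,60,60,10,"s0g.png");crop(cv2.convertScaleAbs(a,alpha=3,beta=40),50,335,100,65,8,"t0g.png")
E
```

```text
side -1 -0.011 [475. 704.] [462. 668.] [432. 577.]
side -1 0.011 [406. 705.] [393. 669.] [361. 578.]
side 1 -0.011 [541. 565.] [530. 529.] [501. 440.]
side 1 0.011 [475. 566.] [463. 530.] [434. 441.]
top -1 -0.011 [675. 125.] [659. 135.] [620. 159.]
top -1 0.011 [656. 192.] [640. 202.] [600. 228.]
top 1 -0.011 [423.  57.] [405.  66.] [359.  88.]
top 1 0.011 [404. 124.] [386. 133.] [339. 157.]
```

View pics/s0g.png

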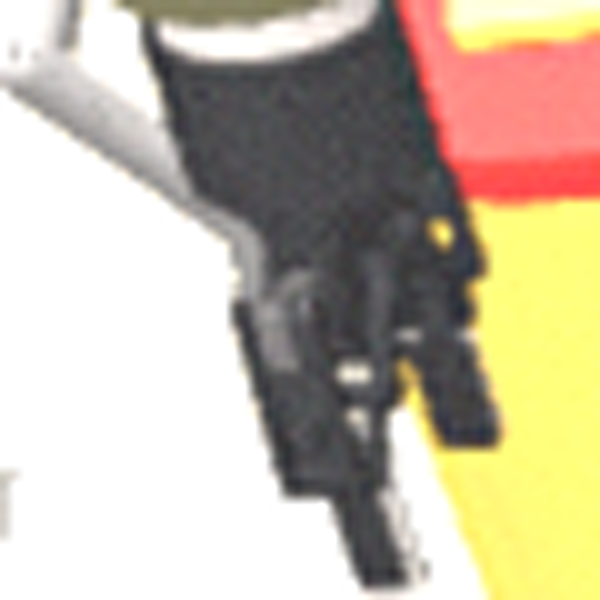

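View pics/t0g.png

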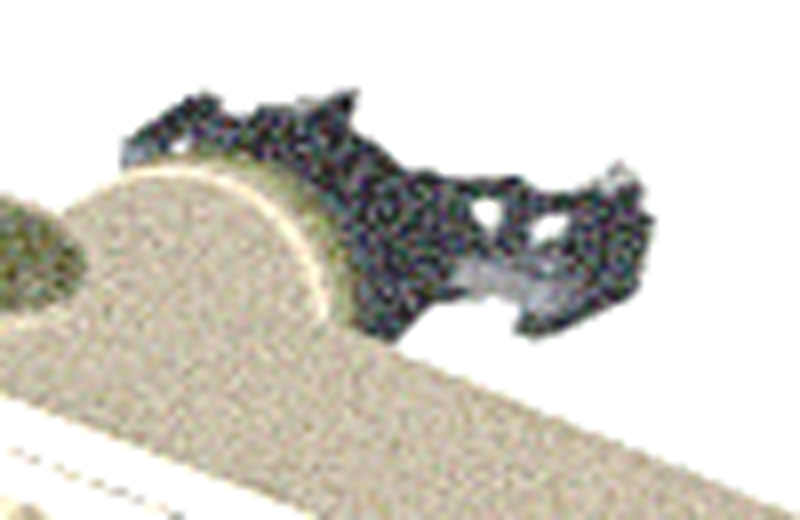

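```bash
python3 - <<'E'
from fit import *
p=np.array([.1394,.583,.203])
for h in(.073,.105,.13,.164,.18,.196,.21): print(h,np.round(((proj("side",p+[0,0,h])[0]+.5)-[110,20])*10-.5))
# s2 pose
p=np.array([.4497,-.2215,.1341])
for h in(.073,.105,.13,.164,.18,.196,.21): print(h,np.round(((proj("side",p+[0,0,h])[0]+.5)-[240,220])*6-.5))
E
```

```text
0.073 [406. 426.]
0.105 [374. 329.]
0.13 [348. 251.]
0.164 [311. 142.]
0.18 [293.  88.]
0.196 [275.  34.]
0.21 [259. -14.]
0.073 [381. 249.]
0.105 [377. 194.]
0.13 [374. 149.]
0.164 [370.  85.]
0.18 [368.  53.]
0.196 [366.  20.]
0.21 [364. -10.]
```

Both cameras put the visible fingertips about 32 mm farther back than the reported TCP implies. That means the pads currently touch only the very tops of the handles. I'll reopen, lower 20 mm (safe whichever is right), and check again.

Request:
apply_moves(newtons=30, targets=[{"gripper":0.4,"slide":[0,0,0],"rot":[0,0,0]},{"gripper":0.4,"slide":[0,0,0],"rot":[0,0,0]},{"gripper":0.4,"slide":[0,0,0],"rot":[0,0,0]},{"gripper":0.4,"slide":[0.007,0,0],"rot":[0,0,0]},{"gripper":0.4,"slide":[0.007,0,0],"rot":[0,0,0]},{"gripper":0.4,"slide":[0.006,0,0],"rot":[0,0,0]},{"gripper":0.4,"slide":[0,0,0],"rot":[0,0,0]},{"gripper":0.5,"slide":[0,0,0],"rot":[0,0,0]},{"gripper":0.6,"slide":[0,0,0],"rot":[0,0,0]},{"gripper":0.6,"slide":[0,0,0],"rot":[0,0,0]}])

```text
time: 9.2
tool_pos: [0.4479, -0.2196, 0.0522]
tcp_rot: [-0.105, 1.569, -0.054]
wrist_force: [0.1, -0.4, -0.3]
finger_gap: 0.4
```

```bash
python3 - <<'E'
from fit import *
info()
b=cv2.convertScaleAbs(bot.camera("side")[:,:,::-1],alpha=2,beta=25)
crop(b,285,270,55,50,12,"s5.png")
E
```

```text
t 9.2 p [ 0.4479 -0.2196  0.0522] gap 0.4 F [ 0.1 -0.4 -0.3] M [ 0.07 -0.   -0.02] q [-0.56 -0.02  1.93  0.    1.23 -0.61]
toolaxes cols
 [[ 0.002 -0.051  0.999]
 [-0.     0.999  0.051]
 [-1.    -0.     0.002]]
```

View pics/s5.png

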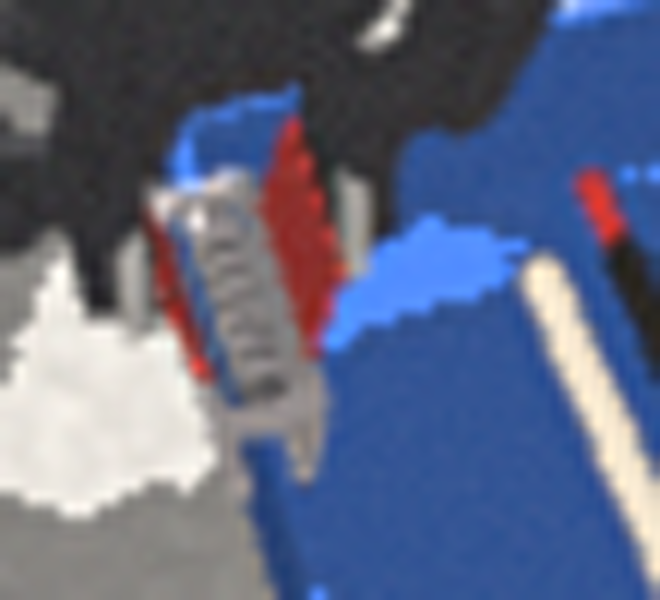

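The pad ends now overlap the handles: the visible finger end at (355,270) in the crop is at z≈0.089, and the handle tops are at 0.104. I'll go 6 mm lower and squeeze to the stop.

Request:
apply_moves(newtons=40, targets=[{"gripper":0.4,"slide":[0,0,0],"rot":[0,0,0]},{"gripper":0.4,"slide":[0,0,0],"rot":[0,0,0]},{"gripper":0.4,"slide":[0.006,0,0],"rot":[0,0,0]},{"gripper":0.4,"slide":[0,0,0],"rot":[0,0,0]},{"gripper":0.6,"slide":[0,0,0],"rot":[0,0,0]},{"gripper":0.7,"slide":[0,0,0],"rot":[0,0,0]},{"gripper":0.8,"slide":[0,0,0],"rot":[0,0,0]},{"gripper":0.9,"slide":[0,0,0],"rot":[0,0,0]},{"gripper":0.9,"slide":[0,0,0],"rot":[0,0,0]},{"gripper":0.9,"slide":[0,0,0],"rot":[0,0,0]}])

```text
time: 10.5
tool_pos: [0.4478, -0.2196, 0.046]
tcp_rot: [-0.004, 1.569, 0.047]
wrist_force: [0.2, 0.7, -1.1]
finger_gap: 0.215
```

```bash
python3 - <<'E'
from fit import *
info()
b=cv2.convertScaleAbs(bot.camera("side")[:,:,::-1],alpha=2,beta=25)
crop(b,285,270,55,50,12,"s6.png")
E
```

```text
t 10.5 p [ 0.4478 -0.2196  0.046 ] gap 0.215 F [ 0.2  0.7 -1.1] M [-0.04  0.02  0.02] q [-0.56 -0.01  1.93  0.    1.22 -0.61]
toolaxes cols
 [[ 0.002 -0.051  0.999]
 [ 0.     0.999  0.051]
 [-1.    -0.     0.002]]
```

View pics/s6.png

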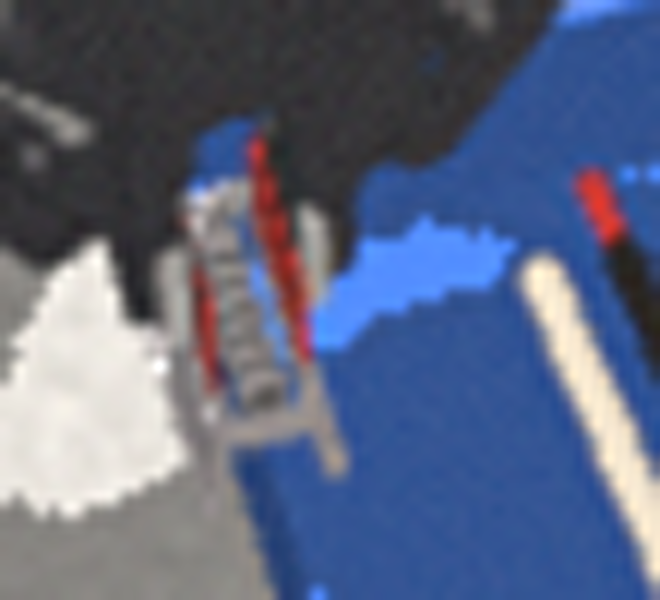

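Fingers are at the stop (gap 0.215). The picture shows both handles parallel and the jaws standing open either side of the rim. Lifting.

Request:
apply_moves(targets=[{"gripper":0.9,"slide":[-0.008,0,0],"rot":[0,0,0]},{"gripper":0.9,"slide":[-0.012,0,0],"rot":[0,0,0]},{"gripper":0.9,"slide":[-0.015,0,0],"rot":[0,0,0]},{"gripper":0.9,"slide":[-0.02,0,0],"rot":[0,0,0]},{"gripper":0.9,"slide":[-0.02,0,0],"rot":[0,0,0]},{"gripper":0.9,"slide":[-0.02,0,0],"rot":[0,0,0]},{"gripper":0.9,"slide":[-0.02,0,0],"rot":[0,0,0]},{"gripper":0.9,"slide":[-0.025,0,0],"rot":[0,0,0]},{"gripper":0.9,"slide":[-0.025,0,0],"rot":[0,0,0]},{"gripper":0.9,"slide":[0,0,0],"rot":[0,0,0]}])

```text
time: 11.8
tool_pos: [0.449, -0.2205, 0.2145]
tcp_rot: [-0.48, 1.563, -0.429]
wrist_force: [0.2, -0.1, -0.9]
finger_gap: 0.218
```

```bash
python3 - <<'E'
from fit import *
info()
im=bot.camera("side")
b=cv2.convertScaleAbs(im[:,:,::-1],alpha=2,beta=25)
c=proj("side",cur()[0])[0].astype(int); print(c)
crop(b,c[0]-40,c[1]-45,80,70,9,"s7.png")
st=np.array([.605,.0614]);a=Rz(-.2819)
tgt=np.r_[st,0]+a@[.0005,.004,0]; print(tgt)
delta([tgt[0],tgt[1],.21],down(-.2819))
E
```

```text
t 11.8 p [ 0.449  -0.2205  0.2145] gap 0.218 F [ 0.2 -0.1 -0.9] M [-0.    0.01 -0.05] q [-0.56 -0.15  1.75  0.    1.54 -0.61]
toolaxes cols
 [[ 0.007 -0.051  0.999]
 [-0.003  0.999  0.051]
 [-1.    -0.003  0.007]]
[302 259]
[0.60659299 0.06510302 0.        ]
slide mm [  2.8 276.6 172.8] then rot [19.1  0.3  0.1]
```

View pics/s7.png

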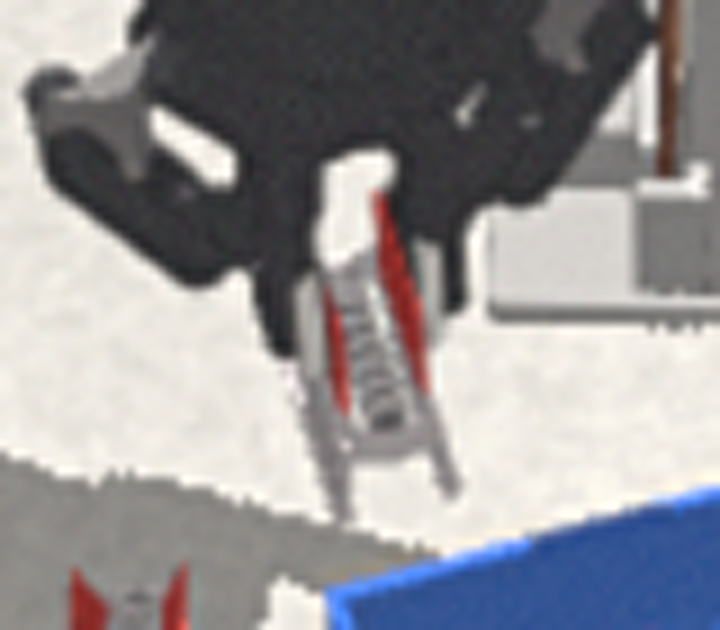

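```bash
python3 - <<'E'
from fit import *
p,r,s=cur(); p=np.array([.449,-.2205,.2145])
o=np.array([302-40,259-45])
for dz in(.0217,.025,.018):
  c=p+[0,0,dz]; a=Rz(.0513)
  f=lambda v:np.round(((proj("side",c+a@v)[0]+.5)-o)*9-.5)
  print(dz,"lips near",f([-.0115,-.025,-.029]),f([.0115,-.025,-.029]),"handles near bottom",f([-.009,-.018,.004]),f([.009,-.018,.004]),"R handle top far",f([.01,.018,.036]))
E
```

```text
0.0217 lips near [350. 526.] [448. 501.] handles near bottom [346. 414.] [425. 394.] R handle top far [380. 180.]
0.025 lips near [349. 518.] [448. 492.] handles near bottom [345. 405.] [424. 385.] R handle top far [380. 170.]
0.018 lips near [350. 535.] [448. 510.] handles near bottom [347. 424.] [425. 404.] R handle top far [381. 190.]
```

Request:
apply_moves(targets=[{"gripper":0.9,"slide":[0,0.02,0.012],"rot":[0,0,0]},{"gripper":0.9,"slide":[0,0.036,0.023],"rot":[0,0,0]},{"gripper":0.9,"slide":[0,0.04,0.025],"rot":[0,0,0]},{"gripper":0.9,"slide":[0,0.04,0.025],"rot":[0,0,0]},{"gripper":0.9,"slide":[0,0.04,0.025],"rot":[0,0,0]},{"gripper":0.9,"slide":[0,0.04,0.025],"rot":[0,0,0]},{"gripper":0.9,"slide":[0,0.04,0.025],"rot":[0,0,0]},{"gripper":0.9,"slide":[0,0.021,0.013],"rot":[0,0.2,0]},{"gripper":0.9,"slide":[0,0,0],"rot":[9.6,0,0]},{"gripper":0.9,"slide":[0,0,0],"rot":[9.5,0,0]}])

```text
time: 13.1
tool_pos: [0.6052, 0.0665, 0.2094]
tcp_rot: [-2.794, 1.566, -3.081]
wrist_force: [-0.2, 0.4, 0.4]
finger_gap: 0.222
```

```bash
python3 - <<'E'
from fit import *
info()
im=bot.camera("side")
b=cv2.convertScaleAbs(im[:,:,::-1],alpha=2,beta=25)
c=proj("side",cur()[0])[0].astype(int); print(c)
crop(b,c[0]-45,c[1]-45,90,90,7,"s8.png")
b=cv2.convertScaleAbs(bot.camera("top")[:,:,::-1],alpha=2,beta=25)
crop(b,270,145,110,75,7,"t8.png")
delta([.6066,.0651,.21],down(-.2819))
E
```

```text
t 13.1 p [0.6052 0.0665 0.2094] gap 0.222 F [-0.2  0.4  0.4] M [-0.04  0.02 -0.  ] q [ 0.03  0.16  1.45 -0.    1.54  0.31]
toolaxes cols
 [[-0.005  0.282  0.959]
 [-0.     0.959 -0.282]
 [-1.    -0.002 -0.004]]
[337 158]
slide mm [-0.4 -0.6  1.6] then rot [-0.1 -0.2  0.1]
```

View pics/s8.png

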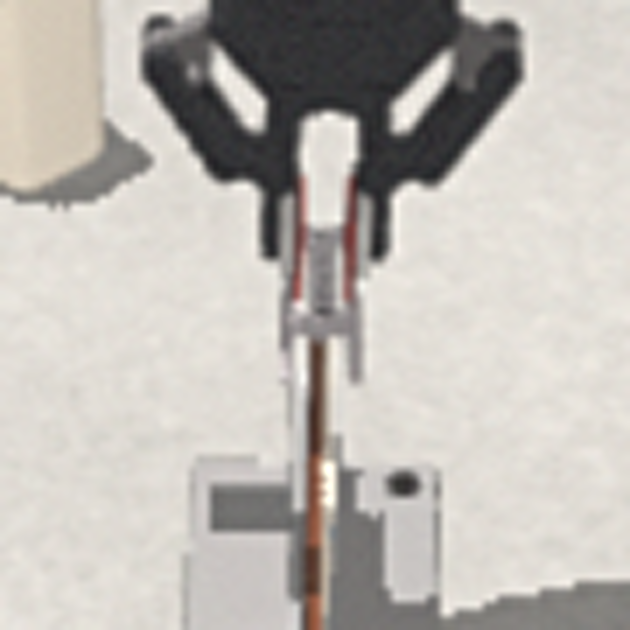

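View pics/t8.png

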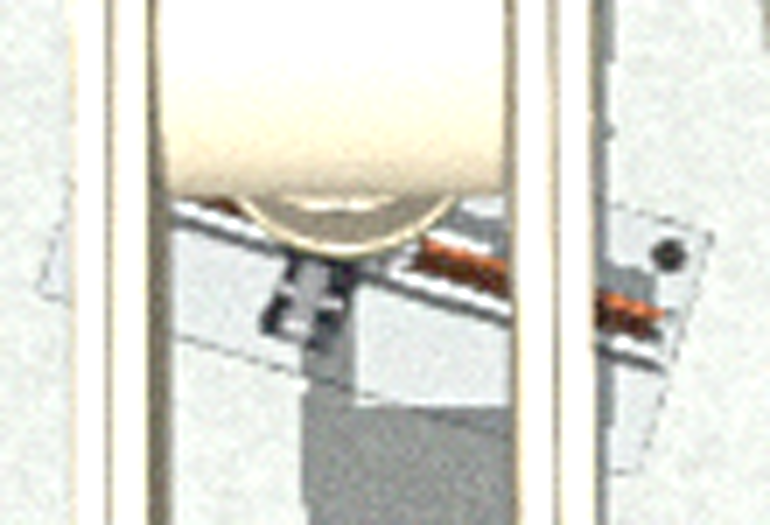

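```bash
python3 - <<'E'
from fit import *
o=np.array([337-45,158-45]); a=Rz(-.2819); s=np.array([.605,.0614,0])
f=lambda v:np.round(((proj("side",s+a@np.array(v))[0]+.5)-o)*7-.5)
for y in(-.02,-.05,-.08): print(y,"x -4,0,+4 at z.167",f([-.004,y,.167]),f([0,y,.167]),f([.004,y,.167]))
p=np.array([.6052,.0665,.2311])
g=lambda v:np.round(((proj("side",p+a@np.array(v))[0]+.5)-o)*7-.5)
print("lips near",g([-.0115,-.025,-.029]),g([.0115,-.025,-.029]),"pivot near",g([0,-.025,0]))
E
python3 - <<'E'
from h import *
b=cv2.imread("pics/s8.png"); cv2.imwrite("pics/s8b.png",cv2.resize(b[270:560,240:420],None,fx=3,fy=2,interpolation=cv2.INTER_CUBIC))
E
```

```text
-0.02 x -4,0,+4 at z.167 [311. 452.] [322. 452.] [333. 452.]
-0.05 x -4,0,+4 at z.167 [311. 508.] [321. 508.] [332. 509.]
-0.08 x -4,0,+4 at z.167 [310. 567.] [321. 567.] [332. 567.]
lips near [289. 382.] [353. 383.] pivot near [323. 322.]
```

View pics/s8b.png

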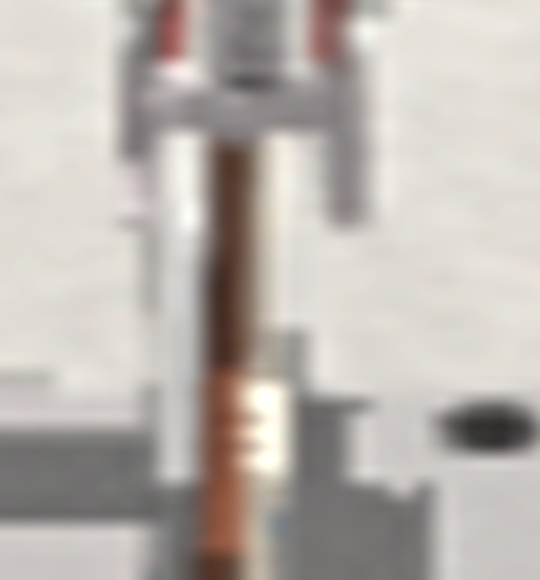

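The side view is edge-on: board and card at crop x 309–331, open lips at 285 and 356, so the clip straddles both centrally. Lowering it about 54 mm.

Request:
apply_moves(targets=[{"gripper":0.9,"slide":[0.008,0,0.0],"rot":[0,0,0]},{"gripper":0.9,"slide":[0.01,0,0],"rot":[0,0,0]},{"gripper":0.9,"slide":[0.01,0,0],"rot":[0,0,0]},{"gripper":0.9,"slide":[0.008,0,0],"rot":[0,0,0]},{"gripper":0.9,"slide":[0.006,0,0],"rot":[0,0,0]},{"gripper":0.9,"slide":[0.006,0,0],"rot":[0,0,0]},{"gripper":0.9,"slide":[0.004,0,0],"rot":[0,0,0]},{"gripper":0.9,"slide":[0.002,0,0],"rot":[0,0,0]},{"gripper":0.9,"slide":[0,0,0],"rot":[0,0,0]},{"gripper":0.9,"slide":[0,0,0],"rot":[0,0,0]}])

```text
time: 14.45
tool_pos: [0.6061, 0.0659, 0.1576]
tcp_rot: [-2.779, 1.57, -3.061]
wrist_force: [-0.5, -0.5, -0.5]
finger_gap: 0.223
```

```bash
python3 - <<'E'
from fit import *
info()
im=bot.camera("side")
b=cv2.convertScaleAbs(im[:,:,::-1],alpha=2,beta=25)
cv2.imwrite("pics/s9.png",cv2.resize(b[135:215,305:365],None,fx=9,fy=7,interpolation=cv2.INTER_CUBIC))
E
```

```text
t 14.45 p [0.6061 0.0659 0.1576] gap 0.223 F [-0.5 -0.5 -0.5] M [-0.08  0.05  0.04] q [ 0.02  0.18  1.52 -0.    1.44  0.31]
toolaxes cols
 [[-0.001  0.278  0.961]
 [-0.     0.961 -0.278]
 [-1.    -0.    -0.001]]
```

View pics/s9.png

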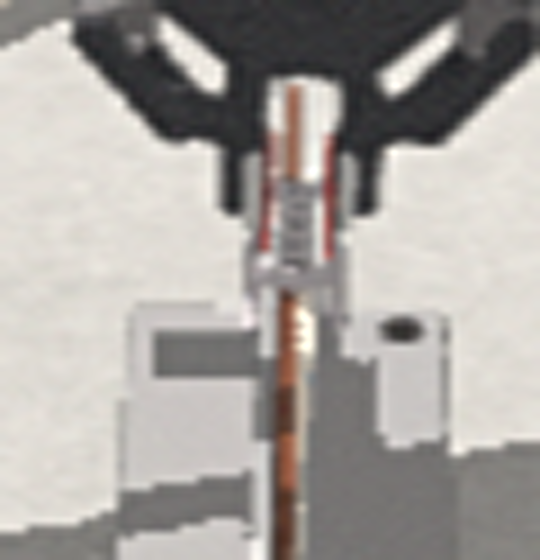

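Request:
apply_moves(targets=[{"gripper":0.9,"slide":[0.003,0,0],"rot":[0,0,0]},{"gripper":0.9,"slide":[0,0,0],"rot":[0,0,0]},{"gripper":0.75,"slide":[0,0,0],"rot":[0,0,0]},{"gripper":0.7,"slide":[0,0,0],"rot":[0,0,0]},{"gripper":0.65,"slide":[0,0,0],"rot":[0,0,0]},{"gripper":0.6,"slide":[0,0,0],"rot":[0,0,0]},{"gripper":0.5,"slide":[0,0,0],"rot":[0,0,0]},{"gripper":0.4,"slide":[0,0,0],"rot":[0,0,0]},{"gripper":0.3,"slide":[0,0,0],"rot":[0,0,0]},{"gripper":0.3,"slide":[0,0,0],"rot":[0,0,0]}])

```text
time: 15.75
tool_pos: [0.606, 0.0659, 0.1543]
tcp_rot: [-2.795, 1.569, -3.077]
wrist_force: [-0.4, -0.8, -0.5]
finger_gap: 0.704
```

Request:
apply_moves(targets=[{"gripper":0.3,"slide":[0,0,0],"rot":[0,0,0]},{"gripper":0.3,"slide":[-0.015,0,0],"rot":[0,0,0]},{"gripper":0.3,"slide":[-0.02,0,0],"rot":[0,0,0]},{"gripper":0.3,"slide":[-0.02,0,0],"rot":[0,0,0]},{"gripper":0.3,"slide":[-0.02,0,0],"rot":[0,0,0]},{"gripper":0.3,"slide":[-0.02,0,0],"rot":[0,0,0]},{"gripper":0.3,"slide":[0,-0.03,0],"rot":[0,0,0]},{"gripper":0.3,"slide":[0,-0.03,0],"rot":[0,0,0]},{"gripper":0.3,"slide":[0,-0.027,0],"rot":[0,0,0]},{"gripper":0.3,"slide":[0,0,0],"rot":[0,0,0]}])

```text
time: 17.0
tool_pos: [0.5817, -0.0192, 0.2503]
tcp_rot: [-2.459, 1.569, -2.744]
wrist_force: [-0.7, -0.3, -0.1]
finger_gap: 0.695
```

```bash
python3 - <<'E'
from fit import *
info()
im=bot.camera("side")
b=cv2.convertScaleAbs(im[:,:,::-1],alpha=2,beta=25)
cv2.imwrite("pics/s10.png",cv2.resize(b[135:215,305:365],None,fx=9,fy=7,interpolation=cv2.INTER_CUBIC))
b=cv2.convertScaleAbs(bot.camera("top")[:,:,::-1],alpha=2,beta=25)
crop(b,270,145,110,75,7,"t10.png")
tg=np.array([.605,.0614,0])+Rz(-.2819)@[-.002,-.085,.23]
print(tg);delta(tg,down(-.2819))
E
```

```text
t 17.0 p [ 0.5817 -0.0192  0.2503] gap 0.695 F [-0.7 -0.3 -0.1] M [ 0.01 -0.01 -0.02] q [-0.12  0.07  1.47 -0.    1.6   0.16]
toolaxes cols
 [[-0.001  0.28   0.96 ]
 [-0.001  0.96  -0.28 ]
 [-1.    -0.001 -0.001]]
[ 0.57943354 -0.01968857  0.23      ]
slide mm [20.  -2.9 -1.9] then rot [-0.  -0.1  0. ]
```

View pics/s10.png

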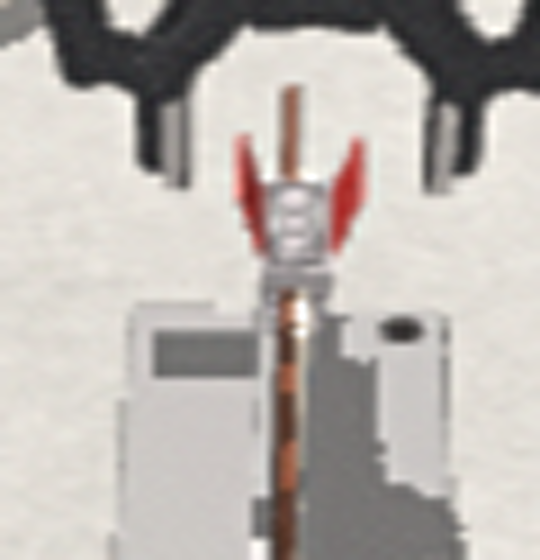

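View pics/t10.png

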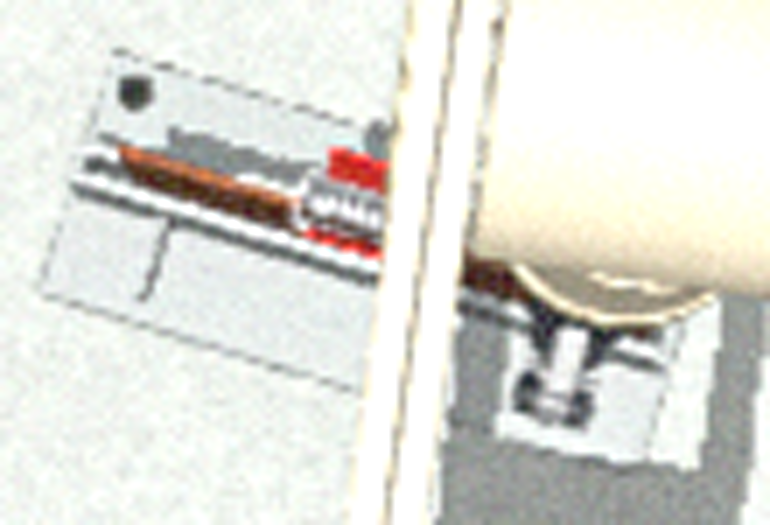

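```bash
python3 - <<'E'
from fit import *
a=Rz(-.2819)
for z in(.173,.176,.180):
  c=np.array([.606,.0659,z])
  f=lambda v:np.round(((proj("side",c+a@np.array(v))[0]+.5)-[305,135])*[9,7]-.5)
  print(z,"top far",f([-.018,.018,.036]),f([.018,.018,.036]),"top near",f([-.018,-.018,.036]),f([.018,-.018,.036]),"bar near",f([0,-.025,0]),"lip near",f([.006,-.025,-.029]))
E
```

```text
0.173 top far [239. 137.] [363. 138.] top near [236. 201.] [363. 203.] bar near [297. 287.] lip near [315. 343.]
0.176 top far [239. 131.] [363. 132.] top near [237. 195.] [364. 197.] bar near [297. 281.] lip near [315. 337.]
0.18 top far [239. 122.] [364. 124.] top near [237. 187.] [364. 188.] bar near [297. 273.] lip near [315. 329.]
```

The clip is closed over card and board: handle tops at (243,135) and (360,138) put its pivot at z≈0.174 and its lips about 17 mm below the card's top. The fingers are clear. Next, the board grasp at stand y ≈ −0.085.

Request:
apply_moves(newtons=70, targets=[{"gripper":0.3,"slide":[0.02,-0.003,-0.002],"rot":[0,0,0]},{"gripper":0.3,"slide":[0.03,0,0],"rot":[0,0,0]},{"gripper":0.3,"slide":[0.025,0,0],"rot":[0,0,0]},{"gripper":0.3,"slide":[0.02,0,0],"rot":[0,0,0]},{"gripper":0.3,"slide":[0.02,0,0],"rot":[0,0,0]},{"gripper":0.3,"slide":[0.015,0,0],"rot":[0,0,0]},{"gripper":0.3,"slide":[0.01,0,0],"rot":[0,0,0]},{"gripper":0.3,"slide":[0.007,0,0],"rot":[0,0,0]},{"gripper":0.3,"slide":[0,0,0],"rot":[0,0,0]},{"gripper":0.6,"slide":[0,0,0],"rot":[0,0,0]}])

```text
time: 18.35
tool_pos: [0.5794, -0.02, 0.103]
tcp_rot: [-2.527, 1.57, -2.809]
wrist_force: [-0.5, 0.9, -0.1]
finger_gap: 0.5
```

```bash
python3 - <<'E'
from fit import *
info()
im=bot.camera("side")
b=cv2.convertScaleAbs(im[:,:,::-1],alpha=2,beta=25)
cv2.imwrite("pics/s11.png",cv2.resize(b[135:235,295:375],None,fx=9,fy=6,interpolation=cv2.INTER_CUBIC))
delta([.5794,-.0197,.103],down(-.2819))
E
```

```text
t 18.35 p [ 0.5794 -0.02    0.103 ] gap 0.5 F [-0.5  0.9 -0.1] M [0.05 0.03 0.05] q [-0.12  0.15  1.66 -0.    1.34  0.16]
toolaxes cols
 [[-0.001  0.278  0.961]
 [-0.     0.961 -0.278]
 [-1.    -0.    -0.001]]
slide mm [ 0.1  0.3 -0.1] then rot [-0. -0.  0.]
```

View pics/s11.png

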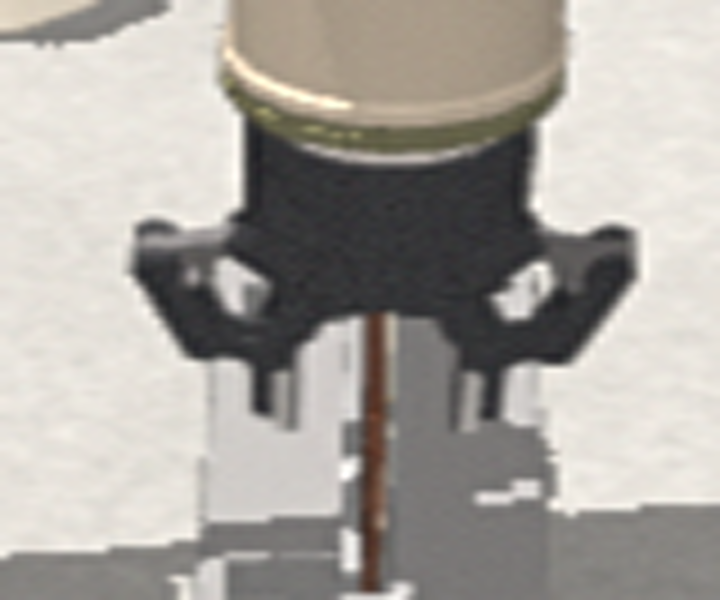

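Request:
apply_moves(newtons=70, targets=[{"gripper":0.75,"slide":[0,0,0],"rot":[0,0,0]},{"gripper":0.85,"slide":[0,0,0],"rot":[0,0,0]},{"gripper":0.95,"slide":[0,0,0],"rot":[0,0,0]},{"gripper":1.0,"slide":[0,0,0],"rot":[0,0,0]},{"gripper":1.0,"slide":[0,0,0],"rot":[0,0,0]},{"gripper":1.0,"slide":[0,0,0],"rot":[0,0,0]},{"gripper":1.0,"slide":[-0.003,0,0],"rot":[0,0,0]},{"gripper":1.0,"slide":[-0.006,0,0],"rot":[0,0,0]},{"gripper":1.0,"slide":[-0.008,0,0],"rot":[0,0,0]},{"gripper":1.0,"slide":[-0.008,0,0],"rot":[0,0,0]}])

```text
time: 19.65
tool_pos: [0.5788, -0.0199, 0.1279]
tcp_rot: [-2.853, 1.569, -3.135]
wrist_force: [1.7, -0.4, -3.7]
finger_gap: 0.047
```

```bash
python3 - <<'E'
from fit import *
info()
im=bot.camera("side")
b=cv2.convertScaleAbs(im[:,:,::-1],alpha=2,beta=25)
cv2.imwrite("pics/s12.png",cv2.resize(b[120:240,285:385],None,fx=7,fy=5,interpolation=cv2.INTER_CUBIC))
E
```

```text
t 19.65 p [ 0.5788 -0.0199  0.1279] gap 0.047 F [ 1.7 -0.4 -3.7] M [-0.37 -0.44  0.05] q [-0.12  0.12  1.64 -0.    1.38  0.16]
toolaxes cols
 [[-0.002  0.278  0.961]
 [-0.     0.961 -0.278]
 [-1.    -0.001 -0.002]]
```

View pics/s12.png

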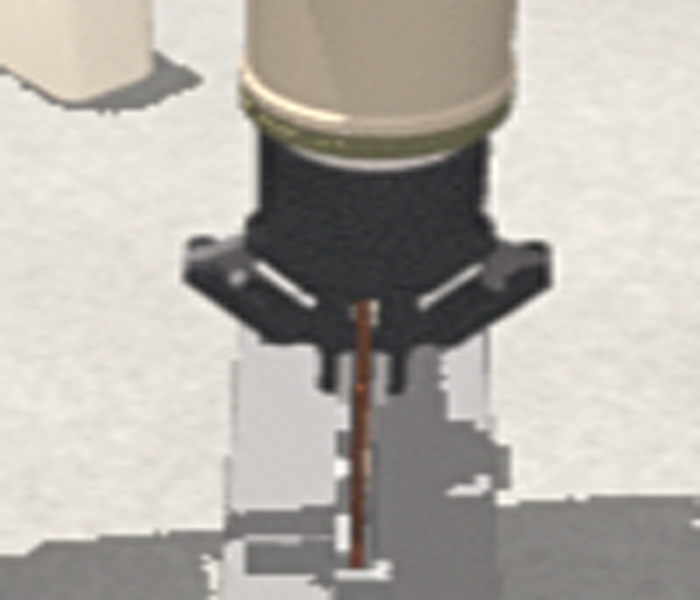

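Gap 0.047 (about 4 mm) means the board is held, and it is rising. Drawing it fully out.

Request:
apply_moves(targets=[{"gripper":1.0,"slide":[-0.01,0,0],"rot":[0,0,0]},{"gripper":1.0,"slide":[-0.013,0,0],"rot":[0,0,0]},{"gripper":1.0,"slide":[-0.015,0,0],"rot":[0,0,0]},{"gripper":1.0,"slide":[-0.016,0,0],"rot":[0,0,0]},{"gripper":1.0,"slide":[-0.016,0,0],"rot":[0,0,0]},{"gripper":1.0,"slide":[-0.016,0,0],"rot":[0,0,0]},{"gripper":1.0,"slide":[-0.016,0,0],"rot":[0,0,0]},{"gripper":1.0,"slide":[-0.014,0,0],"rot":[0,0,0]},{"gripper":1.0,"slide":[-0.01,0,0],"rot":[0,0,0]},{"gripper":1.0,"slide":[0,0,0],"rot":[0,0,0]}])

```text
time: 20.95
tool_pos: [0.5796, -0.02, 0.2543]
tcp_rot: [-2.09, 1.57, -2.372]
wrist_force: [0.9, -0.4, -2.6]
finger_gap: 0.05
```

```bash
python3 - <<'E'
from fit import *
info()
p,r,s=cur()
# tip back: tool x from down to forward-down
for sg in(-1,1):
    q=r*R.from_rotvec([0,sg*45,0],degrees=True); print(sg,np.round(q.as_matrix(),2)[:,0], "board +x normal",np.round(q.as_matrix(),2)[:,2])
b=cv2.convertScaleAbs(bot.camera("side")[:,:,::-1],alpha=2,beta=25)
crop(b,250,80,160,160,4,"s13.png")
b=cv2.convertScaleAbs(bot.camera("top")[:,:,::-1],alpha=2,beta=25)
crop(b,250,120,140,110,5,"t13.png")
E
```

```text
t 20.95 p [ 0.5796 -0.02    0.2543] gap 0.05 F [ 0.9 -0.4 -2.6] M [-0.35  0.1  -0.02] q [-0.12  0.06  1.47 -0.    1.61  0.16]
toolaxes cols
 [[-0.     0.278  0.961]
 [-0.     0.961 -0.278]
 [-1.    -0.    -0.   ]]
-1 [ 0.68 -0.2  -0.71] board +x normal [ 0.68 -0.2   0.71]
1 [-0.68  0.2  -0.71] board +x normal [ 0.68 -0.2  -0.71]
```

View pics/s13.png

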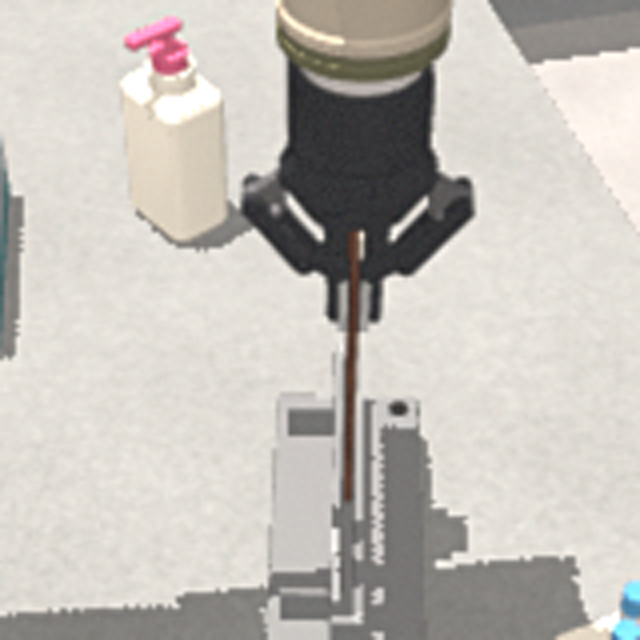

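View pics/t13.png

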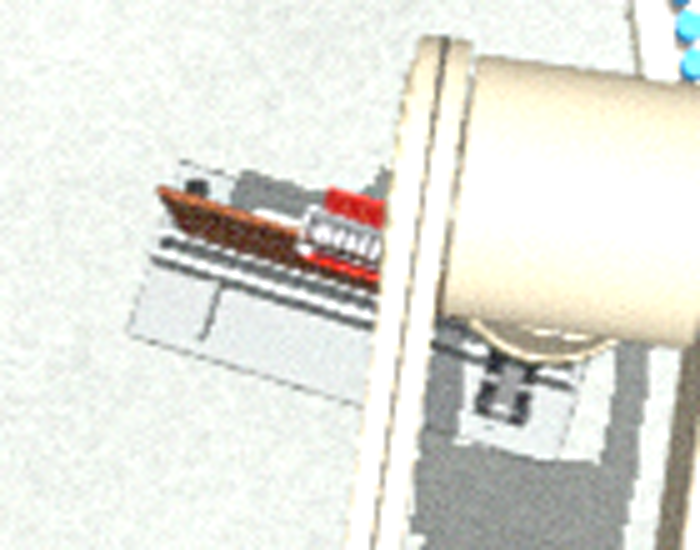

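The board is clear of the stand with the card clipped on (wrist load 2.6 N, close to board + card + clip). Tipping back 45° about tool −y.

Request:
apply_moves(targets=[{"gripper":1.0,"slide":[-0.01,0,0],"rot":[0,0,0]},{"gripper":1.0,"slide":[0,0,0],"rot":[0,-3,0]},{"gripper":1.0,"slide":[0,0,0],"rot":[0,-6,0]},{"gripper":1.0,"slide":[0,0,0],"rot":[0,-7,0]},{"gripper":1.0,"slide":[0,0,0],"rot":[0,-7,0]},{"gripper":1.0,"slide":[0,0,0],"rot":[0,-7,0]},{"gripper":1.0,"slide":[0,0,0],"rot":[0,-7,0]},{"gripper":1.0,"slide":[0,0,0],"rot":[0,-5,0]},{"gripper":1.0,"slide":[0,0,0],"rot":[0,-3,0]},{"gripper":1.0,"slide":[0,0,0],"rot":[0,0,0]}])

```text
time: 22.3
tool_pos: [0.578, -0.0196, 0.262]
tcp_rot: [-0.002, 0.789, -0.283]
wrist_force: [-0.4, -0.1, -1.7]
finger_gap: 0.049
```

```bash
python3 - <<'E'
from fit import *
info()
b=cv2.convertScaleAbs(bot.camera("side")[:,:,::-1],alpha=2,beta=25)
crop(b,250,60,160,150,4,"s14.png")
b=cv2.convertScaleAbs(bot.camera("top")[:,:,::-1],alpha=1.6,beta=10)
crop(b,240,110,160,115,5,"t14.png")
E
```

```text
t 22.3 p [ 0.578  -0.0196  0.262 ] gap 0.049 F [-0.4 -0.1 -1.7] M [-0.15  0.79 -0.18] q [ 0.02 -0.71  2.27 -0.29  0.84  0.41]
toolaxes cols
 [[ 0.677  0.278  0.682]
 [-0.196  0.961 -0.196]
 [-0.71  -0.001  0.705]]
```

View pics/s14.png

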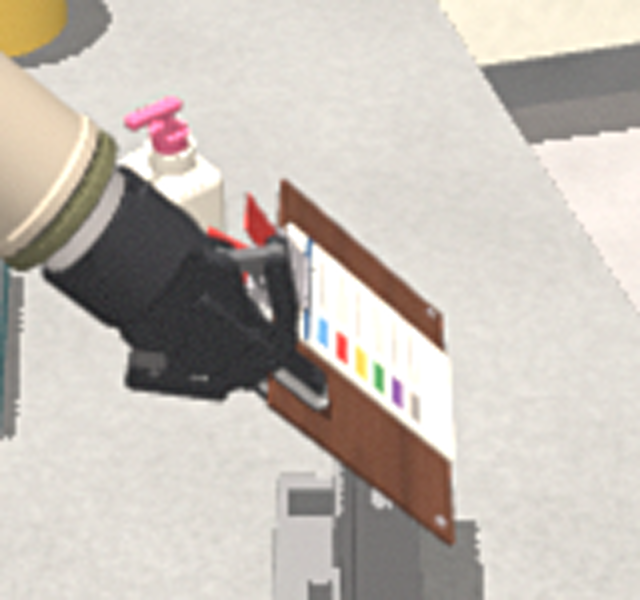

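View pics/t14.png

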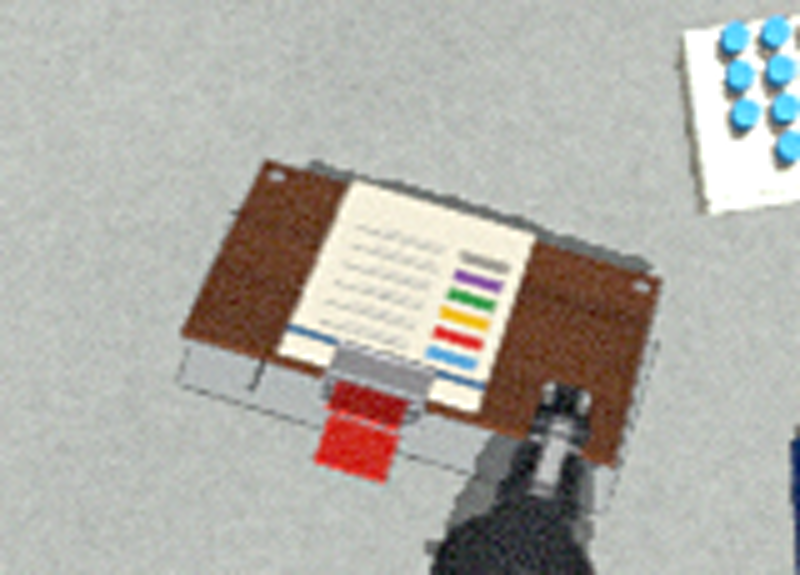

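Request:
apply_moves(targets=[{"gripper":1.0,"slide":[0,0,0],"rot":[0,0,0]},{"gripper":1.0,"slide":[0,0,0],"rot":[0,0,0]},{"gripper":1.0,"slide":[0,0,0],"rot":[0,0,0]},{"gripper":1.0,"slide":[0,0,0],"rot":[0,0,0]},{"gripper":1.0,"slide":[0,0,0],"rot":[0,0,0]},{"gripper":1.0,"slide":[0,0,0],"rot":[0,0,0]},{"gripper":1.0,"slide":[0,0,0],"rot":[0,0,0]},{"gripper":1.0,"slide":[0,0,0],"rot":[0,0,0]},{"gripper":1.0,"slide":[0,0,0],"rot":[0,0,0]},{"gripper":1.0,"slide":[0,0,0],"rot":[0,0,0]}])

```text
time: 23.65
tool_pos: [0.5792, -0.0199, 0.2633]
tcp_rot: [-0.001, 0.787, -0.282]
wrist_force: [-1.2, -0.1, -2.7]
finger_gap: 0.05
```

```bash
python3 - <<'E'
from fit import *
info()
tc=T([(265,160),(660,280),(615,465),(182,333)],240,110,5)
sc=T([(440,318),(450,543),(270,403),(285,180)],250,60,4)
P=np.array([tri(a,b)[0] for a,b in zip(tc,sc)]); print(np.round(P,3))
yy=(P[0]+P[3]-P[1]-P[2]); yy/=np.linalg.norm(yy); zz=(P[2]+P[3]-P[0]-P[1]); print("len",np.linalg.norm(zz)/2); zz/=np.linalg.norm(zz)
n=np.cross(yy,zz); print("tilt of normal from vert deg",np.degrees(np.arccos(n[2])),"y vs vert",np.degrees(np.arccos(yy[2])),"lower edge z",P[:2,2])
b=cv2.convertScaleAbs(bot.camera("top")[:,:,::-1],alpha=1.6,beta=10)
crop(b,240,110,160,115,5,"t15.png")
a=cv2.imread("pics/t14.png");c=cv2.imread("pics/t15.png");print("diff",cv2.absdiff(a,c).mean())
E
```

```text
t 23.65 p [ 0.5792 -0.0199  0.2633] gap 0.05 F [-1.2 -0.1 -2.7] M [-0.13  0.72 -0.09] q [ 0.02 -0.71  2.27 -0.29  0.84  0.41]
toolaxes cols
 [[ 0.678  0.278  0.68 ]
 [-0.197  0.961 -0.197]
 [-0.708 -0.001  0.706]]
[[ 0.691  0.143  0.197]
 [ 0.63  -0.067  0.2  ]
 [ 0.526 -0.037  0.309]
 [ 0.587  0.173  0.307]]
len 0.15384244520099383
tilt of normal from vert deg 45.466291398654 y vs vert 90.68991263215126 lower edge z [0.1970038  0.20022719]
diff 4.747381884057971
```

View pics/t15.png

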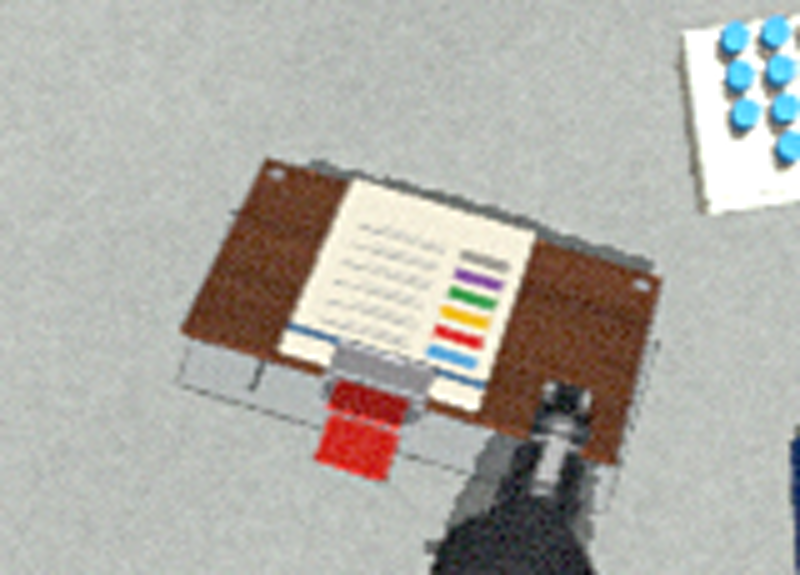

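The picture is unchanged from 1.3 s earlier: clip at (378,372) on the middle of the card's top edge, card square on the board, fingers at (565,400) on bare board. Handing in.

```bash
python3 -c "
from plant import bot
print(bot.close_job())"
```

```text
the job is handed in; nothing more can be done
None
```

The job is handed in at about 23.7 s. I took the middle-sized clip off the tray rim and closed it over the middle of the card's top edge and the board. Then I gripped the board by its bare right side, drew it out of the stand with the card clipped on, and tipped it back. No verdict was reported.

**Last checks:**
- **Board pose:** tipped 45.5° back with the card side up. Its top edge is level within 1° and its lower edge is about 197 mm above the counter.
- **Stillness:** the pictures taken before and after a 1.25 s hold look the same.
- **Clip:** it sits at the middle of the card's top edge. I put its lips about 17 mm below the card's top just after it closed, and did not re-measure that later. The card looks square on the board.
- **Fingers:** they are on bare board, clear of card and clip, with the grip set to 70 N. The wrist force at the end read −2.7 N, about the weight of board, card and clip.
- **Other objects:** the tube rack and pump bottle showed no sign of being touched in the later pictures. I took no final measurement of them or the glove box.

**What disagreed or failed:**
- Both cameras showed the fingertips about 32 mm farther back than the reported TCP implied. I set the grasp heights from the pictures instead, and both grips held.
- My first three move calls were refused as "invalid input". They went through once every row gave all three fields, and nothing had moved.

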